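Set up a stack of bin tags under the bench drill

ROBOT

A 7-joint arm with a two-finger parallel gripper is mounted at the origin on the work surface. World frame = base frame: x ahead of the robot, y to its left, z up, the work surface at z = 0. Lengths are in m, angles in degrees, forces in N, time in s.
With the tool pointing down it reaches from about 0.425 to 0.875 m from the base axis. Payload 4.7 kg.
Tool frame: the origin (TCP) lies midway between the tips of the shut fingers; the grasp point (between the pads) lies 19 mm behind it; z points along the fingers, x is the direction in which the jaws open and shut, and the axes are right-handed (so a half turn about z gives the same grasp; the last joint's range is limited). The gripper opens to 87 mm and grips with 3 to 60 N. Pads are 19 mm wide; open, the fingers measure 117 mm over their backs; the gripper's body (75 mm by 190 mm) begins 51 mm behind the grasp point.
Start: joints at [-73.161, 18.392, -4.016, 83.108, 1.295, 78.541, -3.26], TCP at [0.18, 0.625, 0.223] pointing down, gripper open.
Joint ranges: [-163.93, 163.93], [-17.29, 119.83], [-79.2, 71.16], [3.27, 140.29], [-89.18, 269.18], [5.43, 117.66], [-154.24, 154.24]. Speed limits (degrees/s): [147.25, 147.25, 180, 180, 180, 180, 180].

INTERFACE

Orientations are given as [roll, pitch, yaw] about the fixed x, y, z axes, in that order (R = Rz(yaw) Ry(pitch) Rx(roll)).
In Python, from cell import telemetry, optics, env gives the robot as it stands.
- The arm moves only by the tool arm_command, never from a script. Its arguments are lists of equal length, an entry for each row: "translation": the shift along the tool's x, y, z in cm, a list of three; "twist": the turn about the tool's z in degrees. In form: {"translation": [[x, y, z], ...], "twist": [twist, ...]}. A call has 1 to 10 rows; each row shifts and turns the pose as measured when the row begins, along the tool's axes as they then stand; what a row does not reach is not made up. A row lasts 1/8 s, in which the tool goes at most 62.5 mm and 10.7 degrees, less where a joint would pass 70% of its speed; a pose out of reach is approached as far as the arm can. A call is refused whole if a number of a shift passes 6.25 or a number of a turn 10.7, either way. A call with a gripper value outside its range is refused whole. "grip" is the opening in per cent of the stroke, from 0 (shut) to 100 (fully open), set as the call begins (left out, the last holds). The fingers move at their own pace and stop on an object; "force" is the grip in N (left out, the last holds). Time passes only in rows, so rows that do not move let the fingers close. It gives the time, the measured TCP pose, the force and the opening at its end, in the units of the state.
- telemetry.get_obs(): the state, without advancing time (a new reading comes with each control period).
- optics.read_camera(name): name is "side" or "top"; returns a dict with "img" (420x560x3 uint8, blue, green, red), "fx", "fy", "cx", "cy" (pixels), "extrinsics" (4x4, takes a point from camera to world coordinates). Camera axes: x right, y up, looking along -z (the intrinsics and any distortion apply to the point x, -y, -z); pixel columns grow to the right and rows downward; lengths in m; the calibration is good to about 2 mm. A picture is of the moment at which its call begins. There is no depth.
- env.sign_off(): hands the job in, once; it reports no verdict.
The state is a dict: "time_s": time; "qpos": joint angles; "joint_velocities": joint speeds; "effort": joint torques, N m; "tool_pos": TCP position; "tool_rot": TCP orientation; "force": force on the tool from outside, world axes, zero at the start; "wrist_torque": the same for the moment, N m; "grip_width": finger opening in m.
Only numpy, scipy, OpenCV 4.12 (cv2) and the standard library are available. Lean on these libraries where they do the work, as an engineer would, in place of code of your own. Each camera call takes 0.05 s, during which the arm holds its last target. There are 200 camera calls.

TASK

Get the plywood bin tags ready for drilling: stack every tag that is on the bench on the drill's sliding carriage, dot end towards the back fence, and tap the stack until its edges are flush with each other and against both orange fences. Then slide the carriage until the dots sit right under the drill tip, and after that push down and turn the red captive screw-knob clockwise, all the way home, so the carriage stays locked; leave the mug, tin, jar and other things on the bench alone.

Things in the scene. Friction and masses are not known exactly. Their poses are not given: they have to be found in the camera images.
- tag0: plywood bin tag (present in some runs only), a flat plate 90 x 50 x 8 mm, 30 g, teal panel on one half of its face and a black dot on the other; origin at the centre of its underside, x along its length towards the dot end, z up
- tag0_dot (a point): the black dot (where the string hole goes) on top of tag0: on its centreline, 33 mm from its centre, 12 mm from the end
- tag1: another such tag, like tag0
- tag1_dot (a point): the black dot (where the string hole goes) on top of tag1: on its centreline, 33 mm from its centre, 12 mm from the end
- tag2: another such tag, like tag0
- tag2_dot (a point): the black dot (where the string hole goes) on top of tag2: on its centreline, 33 mm from its centre, 12 mm from the end
- tag3: another such tag, like tag0
- tag3_dot (a point): the black dot (where the string hole goes) on top of tag3: on its centreline, 33 mm from its centre, 12 mm from the end
- drill_tip (a point): tip of the upright drill bit of the small bench drill, 85 mm above the table, under a 26 mm wide chuck and a blue head (50 mm wide in x, underside 160 mm above the table); the column is 112 mm away in +y. Axes: y is the carriage's line of travel (towards the column), x points away from the robot, z up
- nest_dot (a point): point on the floor of the sliding aluminium carriage (floor 40 mm above the table), below where a flush tag's dot belongs; axes as drill_tip's; moves with the carriage. A flush tag has its centre at x = -33 mm, y = 0, dot end to +x. The floor reaches from x = -105 mm and y = -135 mm up to the fences; the lock screw stands in its front right corner
- back_fence (a point): foot of the orange back fence, middle of the face that the tags' dot ends rest against: 12 mm in +x from nest_dot, on the floor; the face is 46 mm wide in y, 36 mm high
- end_fence (a point): foot of the orange end fence, midway between its two posts, on the plane of the faces that the tags' long edges rest against: 25 mm in +y, 33 mm in -x from nest_dot. The posts are 14 mm wide in x, 36 mm high, centred 37 mm either side of this point, each with a splayed lead-in 17 mm long on its -x side
- carriage (a joint): travel of the carriage in m, grows towards the column (+y); 0 to 0.14; it slides stiffly (6 N) and stays where it is left; the lock screw's collar or knob, or the deck's end face, can be pushed
- screw_grip (a point): centre of the red round knob of the captive lock screw, 38 mm in diameter and 24 mm high, upright on the carriage 110 mm in -y and 82 mm in -x from nest_dot; while up, the knob reaches from 72 to 96 mm above the table, over a 28 mm wide collar that reaches to 62 mm
- screw_push (a joint): how far the knob is pushed down, m: 0 up (held by a spring of 3 to 7 N), at most 0.009. The thread catches only when the knob is pushed down by about 5 mm and turned at the same time past about 0.8 rad; from then on it stays down and is drawn in to about 0.0066 as it is turned home
- screw_turn (a joint): turn of the knob, rad, grows clockwise seen from above; 0 to 2.4 (home); not pushed down, it stops at about 0.4
- mug: white mug, 80 mm wide, 90 mm high; a bystander; origin at its underside centre
- tin: steel tin with orange label, 70 mm wide, 110 mm high; a bystander; origin at its underside centre
- jar: amber glass jar, 68 mm wide, 100 mm high; a bystander; origin at its underside centre
- tape: roll of brown tape, 90 mm wide, 22 mm high, lying; a bystander; origin at its underside centre
- marker: black marker pen, 125 x 16 x 14 mm, lying; a bystander; origin at its underside centre
- scoop: dark wooden scoop, lying; a bystander; origin at its underside
- carton: cardboard carton 80 x 110 x 60 mm; a bystander; origin at its underside centre
Not all that is in view belongs to the job. What is shaped like the tag3 but green or purple is not meant.

How it is judged (in metres and radians):
On the way, in this order (a step that is already met when the one before it is completed fails the run):
1. all tags lie in one stack on the carriage, flush against both fences (horizontal distance between each of tag0_dot, tag1_dot, tag2_dot, tag3_dot and nest_dot below 0.004 m and angle between the x axis of each of tag0, tag1, tag2, tag3 and the x axis of nest_dot, either way round below 0.06 rad and z of tag0 in the frame of nest_dot between -0.003 and 0.028 m and angle between each of tag0, tag1, tag2, tag3's own z axis and vertical below 0.06 rad and z of tag1 in the frame of nest_dot between -0.003 and 0.028 m and z of tag2 in the frame of nest_dot between -0.003 and 0.028 m and z of tag3 in the frame of nest_dot between -0.003 and 0.028 m), for 0.2 s.
2. the carriage has brought the dots under the drill tip, the screw not yet started (horizontal distance between nest_dot and drill_tip below 0.004 m and value of joint screw_turn below 1 rad), for 0.2 s.
3. the lock screw is pushed in and turned home (value of joint screw_turn above 2.1 rad and value of joint screw_push above 0.0055 m), for 0.2 s.
At the end, for the whole second after the job is handed in: all tags flat in one stack on the carriage, at rest, dots within 4 mm of the place set by the fences, edges within 0.06 rad; that place within 4 mm of the drill tip horizontally; screw turned beyond 2.1 rad and in by over 5.5 mm (all of step 1 and all of step 3 and horizontal distance between nest_dot and drill_tip below 0.004 m and linear speed of each of tag0, tag1, tag2, tag3 below 0.02 m/s); the robot touches nothing.
It fails at once if a bystander is pushed away by more than 4 cm (distance of any of mug, tin, jar, tape, marker, scoop, carton from where it was at the start of the episode above 0.04 m).
It fails at once if a bystander is knocked over (angle between any of mug, tin, jar, carton's own z axis and vertical above 0.5 rad).
Of tag0, tag1, tag2, tag3 only 3 to 4 are there at a start; the rules pass over those that are not, and their reading is None.
At some moment in a run one of tag0, tag1, tag2, tag3 may be knocked a few centimetres aside while the robot is not near it.
It also fails if it takes over 208 s, if anything falls off the work surface, if the arm or the gripper's body presses on something with over 40 N, if the wrist force passes 120 N, or if a joint passes its speed limit or range.

## Working session

There is one attempt and no reset: what is moved stays moved. The work goes in short steps, Python scripts to look and compute and a tool call to move; the robot and the scene stay as the last step left them, time stands still between calls to the robot, and variables do not carry over. Pictures are saved under pics/ and viewed, about 12 in all and at most 16, crops included, and the job is handed in when it is done.

Besides the shell and the picture viewer there is one more tool, called after "Emit:" by a JSON object that holds its "op" and its "data", one argument or row to a line. arm_command: Moves the arm, as the interface text tells. Its arguments: {"type":"object","properties":{"translation":{"type":"array","items":{"type":"array","items":{"type":"number"}}},"twist":{"type":"array","items":{"type":"number"}},"grip":{"type":"number"},"force":{"type":"number"}},"required":["translation","twist"]}

```bash
mkdir -p pics; ls; cat > h.py <<'E'
import cv2, numpy as np
from cell import telemetry, optics, env
def cam(n,save=None):
    c=optics.read_camera(n)
    if save: cv2.imwrite(f'pics/{save}.png',c['img'])
    return c
def ray(c,u,v):
    E=np.array(c['extrinsics']); d=E[:3,:3]@np.array([(u-c['cx'])/c['fx'],-(v-c['cy'])/c['fy'],-1.]); return E[:3,3],d
def onz(c,u,v,z):
    o,d=ray(c,u,v); return o+d*(z-o[2])/d[2]
def proj(c,p):
    E=np.array(c['extrinsics']); q=E[:3,:3].T@(np.array(p)-E[:3,3]); return np.array([c['cx']+c['fx']*q[0]/-q[2], c['cy']-c['fy']*q[1]/-q[2]])
E
python3 - <<'E'
from h import *
for n in('top','side'):
    c=cam(n,n+'0'); print({k:v for k,v in c.items() if k!='img'})
print(telemetry.get_obs())
E
```

```text
pics
{'fx': 537.9836696412218, 'fy': 537.9836696412218, 'cx': 271.2145113965644, 'cy': 206.42899340471206, 'extrinsics': array([[ 2.28294526e-02,  9.96500470e-01, -8.04091337e-02,
         3.54923764e-01],
       [-9.99738929e-01,  2.26796280e-02, -2.77620850e-03,
        -1.10744457e-01],
       [-9.42843838e-04,  8.04515206e-02,  9.96758077e-01,
         2.02648588e+00],
       [ 0.00000000e+00,  0.00000000e+00,  0.00000000e+00,
         1.00000000e+00]])}
{'fx': 410.34293347206665, 'fy': 410.34293347206665, 'cx': 282.4905322122902, 'cy': 207.76665371618094, 'extrinsics': array([[ 0.86922136,  0.28704767, -0.4025641 , -0.02296174],
       [-0.49405977,  0.53548319, -0.68495453, -1.00308821],
       [ 0.01895171,  0.79426783,  0.60727213,  0.86922855],
       [ 0.        ,  0.        ,  0.        ,  1.        ]])}
{'time_s': 0.1, 'qpos': array([-73.16129487,  18.43654108,  -4.01600438,  83.16825185,
         1.29497588,  78.54145923,  -3.26048211]), 'joint_velocities': array([ 0.01896456, -0.14671373, -0.00453223, -0.2016145 ,  0.03525661,
       -0.02859957, -0.05555238]), 'effort': array([-1.19648107e-04, -4.92570305e+01, -4.05571070e-01, -3.13404608e+01,
       -6.39715721e-02,  3.94036411e-02,  6.84637507e-05]), 'tool_pos': array([0.17940438, 0.62422775, 0.22154839]), 'tool_rot': array([1.79994683e+02, 1.01017685e-01, 7.39708542e+01]), 'force': array([ 0.00477072,  0.00822541, -0.96309973]), 'wrist_torque': array([0.02863174, 0.01489332, 0.01849468]), 'grip_width': 0.08709159538245585}
```

View pics/top0.png

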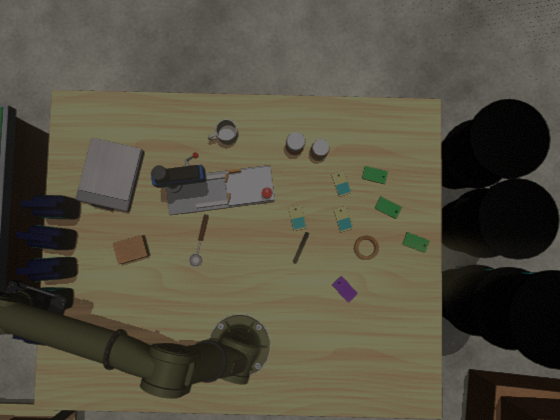

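View pics/side0.png

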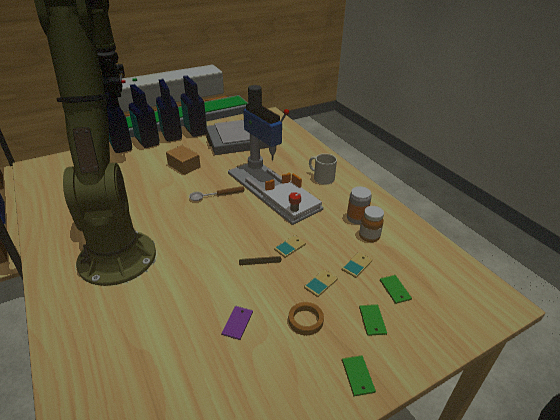

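```bash
python3 - <<'E'
from h import *
t=cv2.imread('pics/top0.png'); s=cv2.imread('pics/side0.png')
a=cv2.resize(t[140:250,145:365],None,fx=3.6,fy=3.6,interpolation=cv2.INTER_CUBIC)
b=cv2.resize(s[75:305,170:420],(0,0),fx=2.6,fy=2.6,interpolation=cv2.INTER_CUBIC)
cv2.imwrite('pics/a.png',np.clip(a*1.6,0,255).astype('u1'));cv2.imwrite('pics/b.png',np.clip(b*1.3,0,255).astype('u1'))
# teal components
c={'t':t,'s':s}
for k,i in c.items():
    h=cv2.cvtColor(i,cv2.COLOR_BGR2HSV); m=cv2.inRange(h,(85,90,50),(100,255,255))
    n,l,st,ce=cv2.connectedComponentsWithStats(m)
    print(k,[(ce[j].round(1),st[j,4]) for j in range(1,n) if st[j,4]>12])
E
```

```text
t [(array([342.9, 188. ]), np.int32(110)), (array([298.2, 222.5]), np.int32(108)), (array([344.4, 223.6]), np.int32(109))]
s [(array([285.1, 247.9]), np.int32(113)), (array([353.2, 267.1]), np.int32(133)), (array([316.2, 285.4]), np.int32(155))]
```

View pics/a.png

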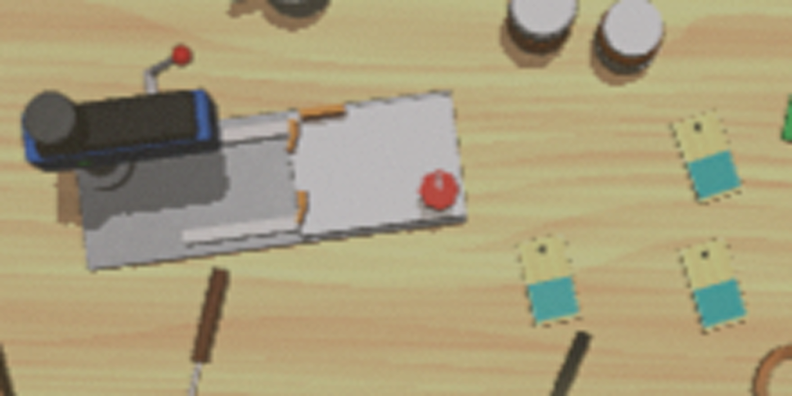

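View pics/b.png

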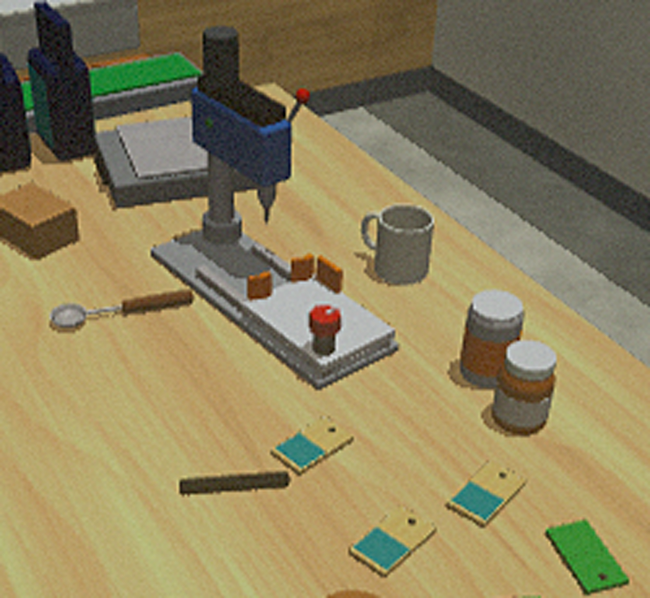

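```bash
cat >> h.py <<'E'
def blobs(img,lo,hi,mn=8,roi=None):
    h=cv2.cvtColor(img,cv2.COLOR_BGR2HSV); m=cv2.inRange(h,lo,hi)
    if roi: z=np.zeros_like(m); x0,y0,x1,y1=roi; z[y0:y1,x0:x1]=m[y0:y1,x0:x1]; m=z
    n,l,st,ce=cv2.connectedComponentsWithStats(m)
    return [(ce[j],st[j]) for j in range(1,n) if st[j,4]>=mn]
def dark(img,u,v,r,pct=None):
    u,v=int(round(u)),int(round(v)); g=cv2.cvtColor(img,cv2.COLOR_BGR2GRAY)[v-r:v+r+1,u-r:u+r+1].astype(float)
    w=np.clip(np.median(g)-15-g,0,None); i=np.unravel_index(w.argmax(),w.shape)
    yy,xx=np.mgrid[-r:r+1,-r:r+1]; w=w*(np.hypot(yy-yy[i],xx-xx[i])<=2.3); return np.array([u+(w*xx).sum()/w.sum(), v+(w*yy).sum()/w.sum()])
def tri(c1,p1,c2,p2):
    o1,d1=ray(c1,*p1);o2,d2=ray(c2,*p2)
    s=np.linalg.lstsq(np.c_[d1,-d2],o2-o1,rcond=None)[0]; a,b=o1+d1*s[0],o2+d2*s[1]; return (a+b)/2,np.linalg.norm(a-b)
E
python3 - <<'E'
from h import *
np.set_printoptions(precision=4,suppress=True)
T=cam('top');S=cam('side')
for nm,c,g in(('top',T,[(338.5,175.3),(295.5,209),(340.8,210.5)]),('side',S,[(298,240),(363.5,258.5),(328.5,276)])):
    tl=[b for b,st in blobs(c['img'],(85,90,50),(100,255,255),30)]
    for q in g:
        d=dark(c['img'],*q,4); D=onz(c,*d,.008); t=min(tl,key=lambda b:np.hypot(*(b-d))); P=onz(c,*t,.008); v=D-P
        print(nm,d,'dot',D,'teal',P,'dist',np.linalg.norm(v),'yaw',np.degrees(np.arctan2(v[1],v[0])),'ctr',(D-.033*v/np.linalg.norm(v))[:2])
for nm,c,roi in(('top',T,(160,140,280,220)),('side',S,(230,90,330,220))):
    print(nm,'red',[(a,s) for a,s in blobs(c['img'],(170,120,60),(179,255,255),5,roi)+blobs(c['img'],(0,150,60),(4,255,255),5,roi)])
    for a,s in blobs(c['img'],(6,130,60),(16,255,255),5,roi): print(nm,'orange',a,s,onz(c,*a,.076),onz(c,*a,.058))
    h=cv2.cvtColor(c['img'],cv2.COLOR_BGR2HSV)
    print(nm,'blue',blobs(c['img'],(105,120,30),(125,255,255),10,roi))
E
```

```text
top [338.3652 174.8522] dot [ 0.6433 -0.3563  0.008 ] teal [ 0.5936 -0.374   0.008 ] dist 0.05280575774295543 yaw 19.64494531405577 ctr [ 0.6122 -0.3674]
top [295.13 208.71] dot [ 0.5112 -0.1953  0.008 ] teal [ 0.4594 -0.2075  0.008 ] dist 0.05317944368769658 yaw 13.296750424902337 ctr [ 0.4791 -0.2029]
top [340.3596 210.2921] dot [ 0.5091 -0.3655  0.008 ] teal [ 0.4593 -0.3816  0.008 ] dist 0.05237713469715614 yaw 17.955774726997515 ctr [ 0.4777 -0.3757]
side [297.2489 239.8541] dot [ 0.5069 -0.1977  0.008 ] teal [ 0.455  -0.2108  0.008 ] dist 0.05351302893534977 yaw 14.169599624722878 ctr [ 0.4749 -0.2058]
side [362.7901 257.3827] dot [ 0.6393 -0.3586  0.008 ] teal [ 0.5888 -0.3775  0.008 ] dist 0.053843302553487835 yaw 20.512268259672854 ctr [ 0.6084 -0.3702]
side [327.8483 275.1292] dot [ 0.5057 -0.368   0.008 ] teal [ 0.4552 -0.3851  0.008 ] dist 0.05326432564684648 yaw 18.698807320702713 ctr [ 0.4744 -0.3786]
top red [(array([194.6154, 154.7692]), array([193, 153,   4,   4,  13], dtype=int32)), (array([266.5   , 193.0926]), array([262, 189,  10,   9,  54], dtype=int32))]
top or
[... 677 characters left out ...]
75] [0.5996 0.0375 0.076 ] [0.6137 0.0611 0.058 ]
side orange [296.0814 179.9767] [292 173  10  15  86] [0.6238 0.0082 0.076 ] [0.6385 0.0312 0.058 ]
side orange [269.1928 184.6024] [265 179   9  11  83] [0.5273 0.027  0.076 ] [0.5398 0.0504 0.058 ]
side orange [236.6    188.7143] [230 187  14   5  35] [0.4186 0.0569 0.076 ] [0.4286 0.081  0.058 ]
side orange [294.6364 201.    ] [290 198  11   7  44] [ 0.5557 -0.0955  0.076 ] [ 0.5688 -0.075   0.058 ]
side blue [(array([255.7045, 116.3636]), array([244, 109,  25,  16,  44], dtype=int32)), (array([275.6279, 123.814 ]), array([270, 121,  12,   6,  43], dtype=int32)), (array([280.8462, 133.2308]), array([280, 128,   2,  11,  13], dtype=int32))]
```

```bash
python3 - <<'E'
from h import *
np.set_printoptions(precision=4,suppress=True)
T=cam('top');S=cam('side')
for nm,c,(x0,y0,x1,y1) in(('top',T,(155,150,285,225)),('side',S,(220,85,340,230))):
    g=cv2.cvtColor(c['img'],cv2.COLOR_BGR2GRAY); L=cv2.createLineSegmentDetector().detect(g)[0][:,0]
    for l in L:
        if all(x0<l[i]<x1 and y0<l[i+1]<y1 for i in(0,2)) and np.hypot(l[0]-l[2],l[1]-l[3])>18:
            a,b=onz(c,*l[:2],.04),onz(c,*l[2:],.04); v=b-a
            print(nm,l.round(1),a[:2],b[:2],'ang',np.degrees(np.arctan2(v[1],v[0])).round(2),np.linalg.norm(v).round(3))
print('knob top', onz(T,266.5,192.6,.096), onz(S,294.2,195.5,.096))
i=S['img'][90:215,225:345]; cv2.imwrite('pics/c.png',np.clip(1.5*cv2.resize(i,None,fx=5,fy=4.8,interpolation=cv2.INTER_CUBIC),0,255).astype('u1'))
E
```

```text
top [163.1 168.3 200.7 163.8] [0.6484 0.3006] [0.6688 0.1613] ang -81.69 0.141
top [229.4 204.2 273.2 198.9] [0.5199 0.0501] [ 0.5433 -0.112 ] ang -81.81 0.164
top [273.  202.  170.6 215.5] [ 0.5318 -0.1114] [0.4732 0.2662] ang 98.82 0.382
top [195.6 206.6 226.8 202.6] [0.5082 0.1749] [0.5256 0.0597] ang -81.41 0.117
top [205.8 195.4 175.6 199.4] [0.5506 0.1385] [0.5332 0.2498] ang 98.88 0.113
top [203.3 181.6 178.  184.8] [0.6019 0.1496] [0.5879 0.2429] ang 98.53 0.094
top [269.3 166.1 243.1 169.5] [ 0.6659 -0.0945] [0.6509 0.0025] ang 98.75 0.098
top [224.4 199.6 195.6 203.3] [0.5368 0.069 ] [0.5205 0.1751] ang 98.73 0.107
side [260.8 105.3 280.  115.6] [0.8432 0.7056] [0.8697 0.5595] ang -79.73 0.148
side [245.1 177.6 293.4 215.3] [0.4958 0.1557] [ 0.5379 -0.1197] ang -81.3 0.279
side [291.1 225.  227.5 173.5] [ 0.5066 -0.1585] [0.4501 0.2109] ang 98.69 0.374
side [336.1 163.  333.7 181.8] [0.8531 0.0831] [ 0.7683 -0.0205] ang -129.31 0.134
side [321.7 210.2 291.6 225. ] [ 0.6345 -0.1409] [ 0.5078 -0.1592] ang -171.79 0.128
side [293.7 215.5 321.1 201.5] [ 0.5384 -0.1208] [ 0.6599 -0.0994] ang 9.96 0.123
side [333.2 109.8 292.8 119.2] [1.1324 0.4981] [0.9032 0.4978] ang -179.92 0.229
side [262.6 195.  244.9 181.2] [0.5021 0.028 ] [0.4849 0.1344] ang 99.18 0.108
side [229.  171.  268.1 203.1] [0.4621 0.2243] [ 0.4967 -0.0225] ang -82.02 0.249
side [243.1 104.3 221.7 108.6] [0.7712 0.7564] [0.6575 0.7567] ang 179.86 0.114
side [257.5 181.1 242.7 168.6] [0.5257 0.1137] [0.5146 0.2159] ang 96.21 0.103
side [295.4 108.4 334.5  99.7] [0.9765 0.596 ] [1.2095 0.5963] ang 0.08 0.233
side [318.7 199.9 303.1 188.1] [ 0.6577 -0.0879] [ 0.6483 -0.0025] ang 96.25 0.086
side [338.3 155.4 307.1 130.3] [0.8954 0.1272] [0.9018 0.3715] ang 88.49 0.244
side [267.8 122.4 250.9 111.5] [0.7848 0.5219] [0.7679 0.6628] ang 96.85 0.142
knob top [ 0.5603 -0.0872  0.096 ] [ 0.5552 -0.0921  0.096 ]
```

View pics/c.png

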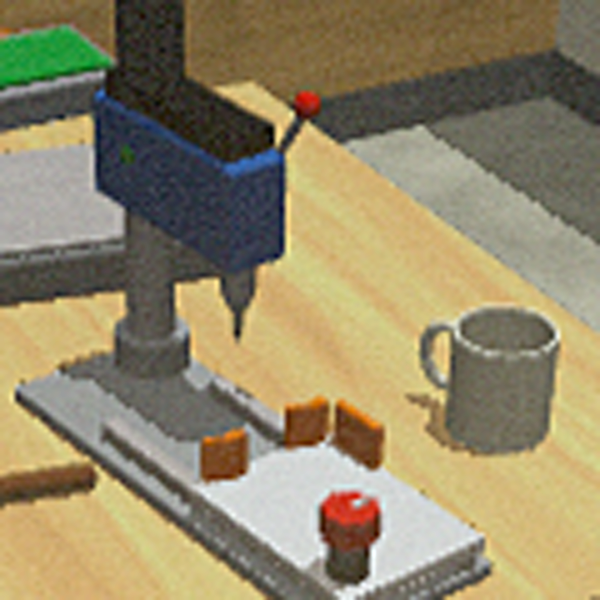

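```bash
cat >> h.py <<'E'
def plan(wps,step=4.0,pose=None):
    """wps: (x,y,z,yaw) m/deg; prints rows in tool axes"""
    o=telemetry.get_obs(); p=np.array(o['tool_pos']); yaw=o['tool_rot'][2]
    if pose is not None: p=np.array(pose[:3]); yaw=pose[3]
    tr=[];tw=[]
    for w in wps:
        d=np.array(w[:3])-p; dy=(w[3]-yaw)if abs(w[3]-yaw)<=180 else (w[3]-yaw+180)%360-180
        n=max(1,int(np.ceil(np.linalg.norm(d)*100/step-.01)),int(np.ceil(abs(dy)/10.6)))
        for k in range(n):
            a=np.radians(yaw); e=(np.array(w[:3])-p)/(n-k)
            r=np.round(100*np.array([e@[np.cos(a),np.sin(a),0],e@[np.sin(a),-np.cos(a),0],-e[2]]),2 if step<2 else 1)
            t=round(-dy/n,1)
            tr.append(r.tolist()); tw.append(t)
            p=p+np.array([np.cos(a)*r[0]+np.sin(a)*r[1],np.sin(a)*r[0]-np.cos(a)*r[1],-r[2]])/100; yaw-=t
    for i in range(0,len(tr),10): print('"translation":',str(tr[i:i+10]),'"twist":',tw[i:i+10])
E
python3 - <<'E'
from h import *
print(onz(cam('side'),272.4,160.8,.085))
plan([(.34,.32,.25,20),(.45,.05,.25,-40),(.477,-.2045,.15,-76.3)],5)
E
```

```text
[0.60530315 0.14768766 0.085     ]
"translation": [[-3.5, 3.4, -0.4], [-3.1, 3.9, -0.4], [-2.5, 4.2, -0.4], [-1.9, 4.5, -0.4], [-1.3, 4.8, -0.4], [-0.7, 4.9, -0.4], [-0.0, 4.9, -0.4], [0.2, 4.9, 0.0], [1.0, 4.7, 0.0], [1.8, 4.5, 0.0]] "twist": [np.float64(7.7), np.float64(7.7), np.float64(7.7), np.float64(7.7), np.float64(7.7), np.float64(7.7), np.float64(7.7), np.float64(10.0), np.float64(10.0), np.float64(10.0)]
"translation": [[2.6, 4.1, 0.0], [3.2, 3.6, 0.0], [3.9, 3.0, 0.0], [3.1, 3.0, 1.7], [3.4, 2.6, 1.7], [3.6, 2.3, 1.7], [3.8, 1.8, 1.6], [4.0, 1.5, 1.7], [4.1, 1.0, 1.6]] "twist": [np.float64(10.0), np.float64(10.0), np.float64(10.0), np.float64(6.1), np.float64(6.1), np.float64(6.1), np.float64(6.1), np.float64(6.1), np.float64(6.1)]
```

Emit:
{"op": "arm_command", "data": {
  "translation": [
    [-3.5, 3.4, -0.4],
    [-3.1, 3.9, -0.4],
    [-2.5, 4.2, -0.4],
    [-1.9, 4.5, -0.4],
    [-1.3, 4.8, -0.4],
    [-0.7, 4.9, -0.4],
    [0, 4.9, -0.4],
    [0.2, 4.9, 0],
    [1, 4.7, 0],
    [1.8, 4.5, 0]
  ],
  "twist": [7.7, 7.7, 7.7, 7.7, 7.7, 7.7, 7.7, 10, 10, 10],
  "grip": 100
}}

```text
time_s: 1.6
tool_pos: [0.3916, 0.1712, 0.2507]
tool_rot: [-179.8, -0.0, -12.3]
force: [1.0, -0.0, 0.8]
grip_width: 0.0868
```

```bash
sed -i 's/t=round(-dy\/n,1)/t=float(round(-dy\/n,1))/' h.py; python3 - <<'E'
from h import *
o=telemetry.get_obs();print(o['tool_pos'],o['tool_rot'],o['qpos'],o['joint_velocities'].round(1))
plan([(.45,.05,.25,-40),(.477,-.2045,.15,-76.3)],5)
E
```

```text
[0.39157764 0.17116312 0.25069655] [-1.79751553e+02 -3.30850789e-02 -1.22623931e+01] [-48.15701695 -11.26457437  18.47150695 110.62083871   3.44007149
  79.90303626 -42.87235154] [ 27.   -9.4  21.2   5.9   6.4   1.4 -36.3]
"translation": [[2.8, 3.5, 0.0], [3.3, 3.1, 0.0], [3.7, 2.5, 0.1], [3.1, 3.0, 1.7], [3.4, 2.6, 1.7], [3.6, 2.2, 1.6], [3.8, 1.9, 1.7], [4.0, 1.4, 1.6], [4.1, 1.0, 1.7]] "twist": [9.2, 9.2, 9.2, 6.1, 6.1, 6.1, 6.1, 6.1, 6.1]
```

Emit:
{"op": "arm_command", "data": {
  "translation": [
    [2.8, 3.5, 0],
    [3.3, 3.1, 0],
    [3.7, 2.5, 0.1],
    [3.1, 3.0, 1.7],
    [3.4, 2.6, 1.7],
    [3.6, 2.2, 1.6],
    [3.8, 1.9, 1.7],
    [4.0, 1.4, 1.6],
    [4.1, 1.0, 1.7],
    [0, 0, 0]
  ],
  "twist": [9.2, 9.2, 9.2, 6.1, 6.1, 6.1, 6.1, 6.1, 6.1, 0]
}}

```text
time_s: 2.85
tool_pos: [0.4729, -0.2208, 0.1478]
tool_rot: [-179.3, 0.3, -79.1]
force: [-0.2, 0.8, -0.2]
grip_width: 0.0873
```

```bash
python3 - <<'E'
from h import *
T=cam('top','t1');S=cam('side','s1')
o=telemetry.get_obs();print(o['tool_pos'],o['tool_rot'],o['qpos'])
p=np.array(o['tool_pos']);a=np.radians(o['tool_rot'][2]);x=np.array([np.cos(a),np.sin(a),0])
for s in(-.0435,.0435): print('tip pixel exp',proj(S,p+s*x).round(1),proj(T,p+s*x).round(1))
for n,c in(('t',T),('s',S)): print(n,[(a.round(1),s[4]) for a,s in blobs(c['img'],(85,90,50),(100,255,255),20)])
plan([(.477,-.2045,.06,-76.3),(.477,-.2045,.0035,-76.3)],3)
u,v=proj(S,p).astype(int)
i=S['img'][max(0,v-70):v+70,u-80:u+80]; cv2.imwrite('pics/d.png',np.clip(1.4*cv2.resize(i,None,fx=4,fy=4,interpolation=cv2.INTER_CUBIC),0,255).astype('u1')); print(u,v)
E
```

```text
[ 0.47447997 -0.2171762   0.14869106] [-179.11273309    0.38253506  -78.71235117] [-21.67400791   6.13960416  46.94846406 108.58637384  -5.78461362
  66.83050511 -51.36456202]
tip pixel exp [283.2 203.8] [290.7 218.4]
tip pixel exp [303.5 218.1] [315.2 214.1]
t [(array([342.9, 188. ]), np.int32(110)), (array([344.5, 223.6]), np.int32(109))]
s [(array([353.3, 267.2]), np.int32(135)), (array([316.3, 285.5]), np.int32(156))]
"translation": [[-0.4, -0.2, 3.0], [-0.4, -0.2, 2.9], [-0.4, -0.1, 3.0], [0.0, -0.0, 2.8], [0.0, -0.0, 2.8]] "twist": [-0.8, -0.8, -0.8, -0.0, -0.0]
293 210
```

View pics/d.png

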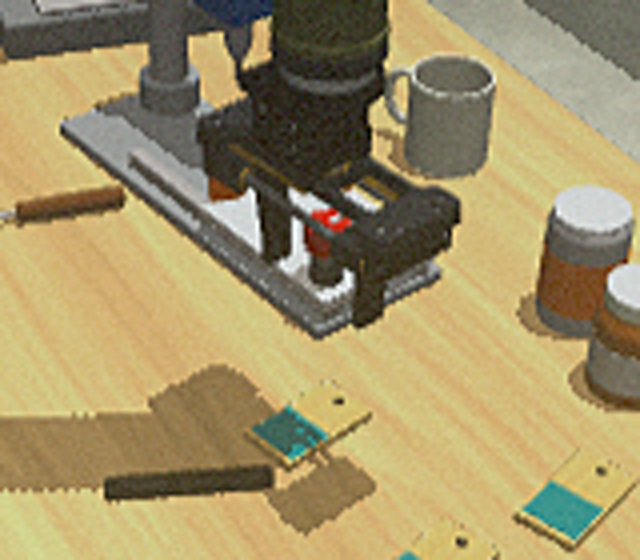

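Emit:
{"op": "arm_command", "data": {
  "translation": [
    [-0.5, -0.2, 3.0],
    [-0.4, -0.2, 3.0],
    [-0.4, -0.1, 3.0],
    [0, 0, 0.5],
    [0, 0, 0]
  ],
  "twist": [-0.8, -0.8, -0.8, 0, 0]
}}

```text
time_s: 3.58
tool_pos: [0.4836, -0.194, 0.0556]
tool_rot: [-178.5, 0.5, -75.4]
force: [-0.2, 0.2, 0.1]
grip_width: 0.0873
```

```bash
python3 - <<'E'
from h import *
o=telemetry.get_obs();print(o['tool_pos'],o['tool_rot'],o['qpos'])
plan([(.477,-.2045,.0045,-76.3)],2)
S=cam('side','s2'); i=S['img'][200:280,240:340]; cv2.imwrite('pics/e.png',np.clip(1.4*cv2.resize(i,None,fx=6,fy=6,interpolation=cv2.INTER_CUBIC),0,255).astype('u1'))
E
```

```text
[ 0.4835704  -0.19398773  0.05557663] [-178.53701185    0.49095416  -75.38712402] [-20.19431672  13.42808239  44.46343779 114.19292871 -12.88664371
  55.95465039 -44.76893605]
"translation": [[0.3, 0.3, 1.7], [0.3, 0.3, 1.7], [0.3, 0.3, 1.7]] "twist": [0.3, 0.3, 0.3]
```

View pics/e.png

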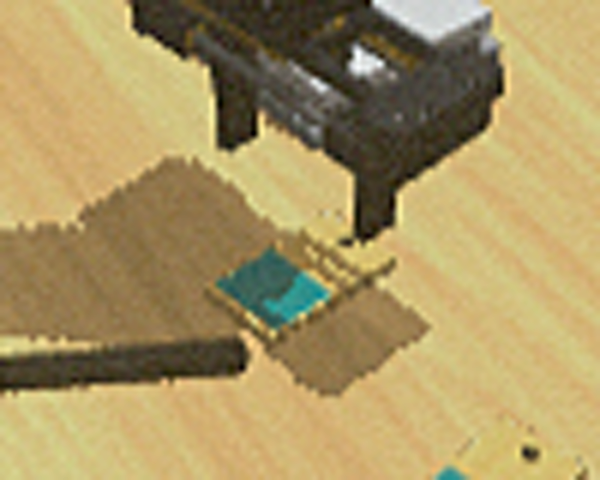

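Emit:
{"op": "arm_command", "data": {
  "translation": [
    [0.4, 0.3, 1.7],
    [0.3, 0.2, 1.4],
    [0.2, 0.2, 1.2],
    [0, 0, 0],
    [0, 0, 0]
  ],
  "twist": [0.3, 0.3, 0.3, 0, 0]
}}

```text
time_s: 4.25
tool_pos: [0.481, -0.2055, 0.0112]
tool_rot: [-178.4, 0.5, -76.4]
force: [0.4, 0.0, 0.5]
grip_width: 0.0867
```

```bash
python3 - <<'E'
from h import *
o=telemetry.get_obs();print(o['tool_pos'],o['tool_rot'],o['force'])
plan([(.477,-.2045,.0045,-76.3)],1)
E
```

```text
[ 0.48103182 -0.20547072  0.01119885] [-178.37231269    0.45608557  -76.41263808] [0.4129621  0.01176732 0.4836143 ]
"translation": [[-0.19, 0.37, 0.67]] "twist": [-0.1]
```

Emit:
{"op": "arm_command", "data": {
  "translation": [
    [-0.1, 0.3, 0.5],
    [0, 0, 0.1],
    [0, 0, 0]
  ],
  "twist": [0, 0, 0]
}}

```text
time_s: 4.62
tool_pos: [0.4784, -0.205, 0.0053]
tool_rot: [-178.3, 0.4, -76.4]
force: [0.1, -0.1, 0.1]
grip_width: 0.0868
```

Emit:
{"op": "arm_command", "data": {
  "translation": [
    [0, 0, 0],
    [0, 0, 0],
    [0, 0, 0],
    [0, 0, 0],
    [0, 0, 0]
  ],
  "twist": [0, 0, 0, 0, 0],
  "grip": 30,
  "force": 15
}}

```text
time_s: 5.25
tool_pos: [0.4789, -0.205, 0.0057]
tool_rot: [-178.2, 0.4, -76.4]
force: [-0.1, -0.4, -1.1]
grip_width: 0.049
```

```bash
python3 - <<'E'
from h import *
S=cam('side'); print('front face mid bottom',onz(S,225+257/5,90+264/4.8,.16),'tip',onz(S,272.4,160.8,.085))
plan([(.4785,-.205,.12,-76.4),(.56,-.10,.14,-80),(.585,.02,.14,-81.3)],3)
E
```

```text
front face mid bottom [0.60967511 0.12656792 0.16      ] tip [0.60530315 0.14768766 0.085     ]
"translation": [[-0.0, 0.0, -2.9], [-0.0, 0.0, -2.8], [-0.0, 0.0, -2.9], [-0.0, 0.0, -2.8], [-1.7, -2.1, -0.4], [-1.7, -2.0, -0.4], [-1.7, -2.0, -0.4], [-1.7, -2.0, -0.4], [-1.7, -2.0, -0.4], [-2.3, -0.9, -0.0]] "twist": [0.0, 0.0, 0.0, 0.0, 0.7, 0.7, 0.7, 0.7, 0.7, 0.3]
"translation": [[-2.3, -0.9, -0.0], [-2.3, -0.9, -0.0], [-2.3, -0.9, -0.0], [-2.3, -0.9, -0.0]] "twist": [0.3, 0.3, 0.3, 0.3]
```

Emit:
{"op": "arm_command", "data": {
  "translation": [
    [0, 0, -2.9],
    [0, 0, -2.8],
    [0, 0, -2.9],
    [-0.5, -0.5, -2.8],
    [-1.7, -2.1, -0.4],
    [-1.7, -2.0, -0.4],
    [-1.7, -2.0, -0.4],
    [-1.7, -2.0, -0.4],
    [-1.0, -1.0, 0],
    [0, 0, 0]
  ],
  "twist": [0, 0, 0, 0, 0.7, 0.7, 0.7, 0.7, 0.7, 0]
}}

```text
time_s: 6.55
tool_pos: [0.5516, -0.1032, 0.1425]
tool_rot: [-178.4, 0.6, -80.2]
force: [0.1, 0.1, -1.6]
grip_width: 0.0494
```

```bash
python3 - <<'E'
from h import *
o=telemetry.get_obs();print(o['tool_pos'],o['tool_rot'],o['qpos'],o['grip_width'])
plan([(.5866,.0123,.13,-81.3)],2.5)
E
```

```text
[ 0.55155352 -0.10321403  0.14246958] [-178.39403608    0.61638118  -80.17800683] [-29.29121767  11.58985921  42.61096183 104.36571661  -9.85223183
  66.1056022  -63.61521343] 0.049444053345694884
"translation": [[-2.2, -1.1, 0.2], [-2.1, -1.1, 0.3], [-2.2, -1.1, 0.2], [-2.2, -1.0, 0.3], [-2.1, -1.0, 0.2]] "twist": [0.2, 0.2, 0.2, 0.2, 0.2]
```

Emit:
{"op": "arm_command", "data": {
  "translation": [
    [-2.2, -1.1, 0.2],
    [-2.2, -1.1, 0.3],
    [-2.1, -1.1, 0.2],
    [-2.1, -1.0, 0.2],
    [-1.4, -0.7, 0.2],
    [-0.5, -0.2, 0],
    [0, 0, 0],
    [0, 0, 0]
  ],
  "twist": [0.2, 0.2, 0.2, 0.2, 0.2, 0, 0, 0]
}}

```text
time_s: 7.55
tool_pos: [0.5825, 0.0001, 0.1321]
tool_rot: [-178.7, 0.4, -82.0]
force: [0.4, -0.2, -0.1]
grip_width: 0.0495
```

```bash
python3 - <<'E'
from h import *
o=telemetry.get_obs();print(o['tool_pos'],o['tool_rot'],o['grip_width'])
plan([(.5866,.0123,.055,-81.3)],2.5)
S=cam('side','s3'); i=S['img'][100:220,220:340]; cv2.imwrite('pics/f.png',np.clip(1.4*cv2.resize(i,None,fx=5,fy=5,interpolation=cv2.INTER_CUBIC),0,255).astype('u1'))
E
```

```text
[5.82504727e-01 8.04032314e-05 1.32095948e-01] [-178.71667146    0.42545659  -82.01322059] 0.049483459584408036
"translation": [[-0.3, -0.1, 1.9], [-0.3, -0.2, 1.9], [-0.3, -0.1, 2.0], [-0.2, -0.2, 1.9]] "twist": [-0.2, -0.2, -0.2, -0.2]
```

View pics/f.png

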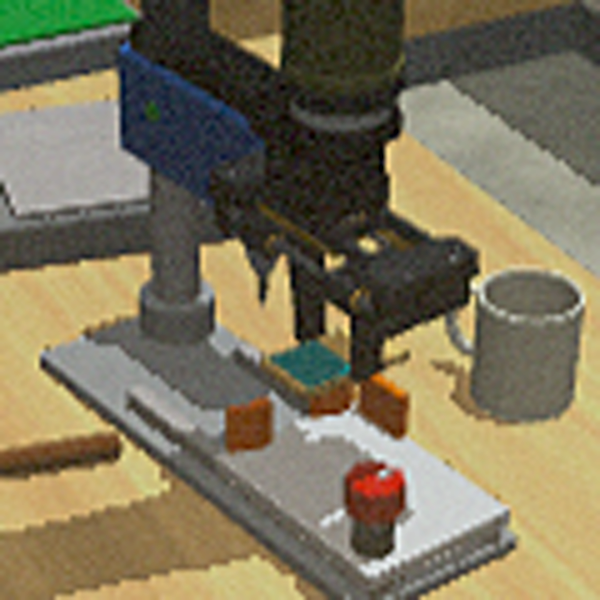

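Emit:
{"op": "arm_command", "data": {
  "translation": [
    [-0.3, -0.1, 1.9],
    [-0.3, -0.1, 1.9],
    [-0.3, -0.1, 1.9],
    [-0.1, -0.1, 1.5],
    [0, 0, 0],
    [0, 0, 0]
  ],
  "twist": [-0.2, -0.2, -0.2, 0, 0, 0]
}}

```text
time_s: 8.35
tool_pos: [0.5854, 0.011, 0.0534]
tool_rot: [-178.9, 0.4, -81.4]
force: [-1.0, -0.0, -0.2]
grip_width: 0.0491
```

```bash
python3 - <<'E'
from h import *
o=telemetry.get_obs();print(o['tool_pos'],o['tool_rot'],o['grip_width'])
plan([(.5866,.0123,.047,-81.3)],1)
E
```

```text
[0.58536668 0.01100943 0.05341334] [-178.90001443    0.38221887  -81.44939725] 0.0491238265624181
"translation": [[-0.11, -0.14, 0.64]] "twist": [-0.1]
```

Very close. Down to the floor, then release.

Emit:
{"op": "arm_command", "data": {
  "translation": [
    [0, 0, 0.4],
    [0, 0, 0.3],
    [0, 0, 0.1],
    [0, 0, 0]
  ],
  "twist": [0, 0, 0, 0]
}}

```text
time_s: 8.85
tool_pos: [0.5868, 0.011, 0.0466]
tool_rot: [-178.7, 0.4, -81.5]
force: [0.4, -0.7, 0.7]
grip_width: 0.0493
```

Emit:
{"op": "arm_command", "data": {
  "translation": [
    [0, 0, 0],
    [0, 0, 0],
    [0, 0, 0]
  ],
  "twist": [0, 0, 0],
  "grip": 80
}}

```text
time_s: 9.22
tool_pos: [0.5872, 0.011, 0.0471]
tool_rot: [-178.7, 0.4, -81.5]
force: [0.7, 0.3, 0.1]
grip_width: 0.0672
```

Emit:
{"op": "arm_command", "data": {
  "translation": [
    [0, 0, -1.5],
    [0, 0, -2.5],
    [0, 0, -3],
    [0, 0, -2],
    [0, 0, 0]
  ],
  "twist": [0, 0, 0, 0, 0]
}}

```text
time_s: 9.85
tool_pos: [0.5861, 0.0095, 0.1438]
tool_rot: [-178.5, 0.4, -81.5]
force: [0.7, -0.1, -0.5]
grip_width: 0.0694
```

```bash
python3 - <<'E'
from h import *
o=telemetry.get_obs();print(o['tool_pos'],o['tool_rot'],o['qpos'],o['joint_velocities'].round(1))
T=cam('top');S=cam('side','s4')
for n,c in(('t',T),('s',S)):
    for a,s in blobs(c['img'],(85,90,40),(100,255,255),20): print(n,a.round(1),s[4],onz(c,*a,.008))
plan([(.53,-.2,.14,-75),(.476,-.377,.14,-71.7),(.476,-.377,.06,-71.7)],4)
E
```

```text
[0.5861327  0.00945902 0.14380795] [-178.4804455     0.39973655  -81.51823432] [-36.92938009  14.50125665  39.15314018 100.89297653 -10.62313262
  66.67787586 -76.19556555] [ 0.   0.2 -0.3  1.1  0.3  0.3 -0.1]
t [342.9 188. ] 108 [ 0.59349418 -0.37386379  0.008     ]
t [344.4 223.6] 110 [ 0.45922221 -0.38143805  0.008     ]
s [281.4 191.8] 52 [0.59179257 0.05373392 0.008     ]
s [353.2 267.2] 134 [ 0.58884809 -0.37768943  0.008     ]
s [316.3 285.4] 156 [ 0.45527404 -0.38471169  0.008     ]
"translation": [[3.3, 1.4, 0.0], [3.3, 1.5, 0.0], [3.3, 1.5, 0.0], [3.2, 1.6, 0.1], [3.2, 1.7, 0.0], [3.2, 1.7, 0.1], [3.1, 2.0, -0.0], [3.1, 2.0, -0.0], [3.1, 2.0, -0.0], [3.1, 2.1, -0.0]] "twist": [-1.1, -1.1, -1.1, -1.1, -1.1, -1.1, -0.6, -0.6, -0.6, -0.6]
"translation": [[3.0, 2.1, -0.0], [0.0, -0.0, 4.0], [0.0, -0.0, 4.0]] "twist": [-0.6, -0.1, -0.1]
```

Emit:
{"op": "arm_command", "data": {
  "translation": [
    [3.3, 1.4, 0],
    [3.3, 1.5, 0],
    [3.3, 1.5, 0],
    [3.2, 1.6, 0.1],
    [3.2, 1.7, 0],
    [3.2, 1.7, 0.1],
    [3.1, 2.0, 0],
    [3.1, 2.0, 0],
    [3.1, 2.0, 0],
    [2.5, 1.7, 0.5]
  ],
  "twist": [-1.1, -1.1, -1.1, -1.1, -1.1, -1.1, -0.6, -0.6, -0.6, -0.6],
  "grip": 100
}}

```text
time_s: 11.2
tool_pos: [0.4821, -0.3393, 0.1174]
tool_rot: [-179.6, 0.6, -71.8]
force: [0.2, -0.3, 0.3]
grip_width: 0.0869
```

Emit:
{"op": "arm_command", "data": {
  "translation": [
    [1.5, 1.0, 1.5],
    [0.4, 0.3, 3],
    [0, 0, 2.5],
    [0, 0, 0],
    [0, 0, 0]
  ],
  "twist": [-0.6, 0, 0, 0, 0]
}}

```text
time_s: 11.82
tool_pos: [0.47, -0.3636, 0.0407]
tool_rot: [179.9, 0.9, -71.5]
force: [0.0, -0.5, -1.0]
grip_width: 0.0872
```

```bash
python3 - <<'E'
from h import *
o=telemetry.get_obs();print(o['tool_pos'],o['tool_rot'],o['qpos'],o['joint_velocities'].round(1))
T=cam('top','t5')
for a,s in blobs(T['img'],(85,90,40),(100,255,255),10): print(a.round(1),s,onz(T,*a,.008))
plan([(.477,-.376,.0045,-71.7)],2)
E
```

```text
[ 0.4700187  -0.36355645  0.04069183] [179.93226637   0.85210844 -71.54624924] [ -0.65783825  26.36577805  44.57039577 103.14202198 -21.52544937
  60.04225649 -19.373715  ] [-0.1  0.8 -0.1  0.6 -0.1  0.2 -0. ]
[342.9 188. ] [337 182  13  13 110] [ 0.59367718 -0.37417986  0.008     ]
[240.3 191.6] [235 187  12  11 106] [0.57123594 0.01282604 0.008     ]
"translation": [[0.7, -0.1, 1.8], [0.7, -0.2, 1.8]] "twist": [0.1, 0.1]
```

Emit:
{"op": "arm_command", "data": {
  "translation": [
    [0.7, -0.1, 1.0],
    [0.5, -0.2, 1.0],
    [0.1, -0.1, 0.8],
    [0, 0, 0],
    [0, 0, 0]
  ],
  "twist": [0.1, 0.1, 0, 0, 0]
}}

```text
time_s: 12.5
tool_pos: [0.4799, -0.3751, 0.0121]
tool_rot: [-179.9, 0.8, -71.7]
force: [-0.6, -0.5, 0.2]
grip_width: 0.0867
```

```bash
python3 - <<'E'
from h import *
plan([(.477,-.376,.005,-71.7)],1)
E
```

```text
"translation": [[-0.01, 0.3, 0.71]] "twist": [0.0]
```

Emit:
{"op": "arm_command", "data": {
  "translation": [
    [0, 0.2, 0.5],
    [0, 0.1, 0.2],
    [0, 0, 0]
  ],
  "twist": [0, 0, 0]
}}

```text
time_s: 12.88
tool_pos: [0.4769, -0.376, 0.0051]
tool_rot: [-179.9, 0.7, -71.7]
force: [-0.1, 0.5, 0.0]
grip_width: 0.087
```

Emit:
{"op": "arm_command", "data": {
  "translation": [
    [0, 0, 0],
    [0, 0, 0],
    [0, 0, 0],
    [0, 0, 0],
    [0, 0, 0]
  ],
  "twist": [0, 0, 0, 0, 0],
  "grip": 30,
  "force": 15
}}

```text
time_s: 13.5
tool_pos: [0.4772, -0.3761, 0.0055]
tool_rot: [-179.9, 0.7, -71.7]
force: [-0.1, -0.1, -0.2]
grip_width: 0.049
```

```bash
python3 - <<'E'
from h import *
o=telemetry.get_obs();print(o['tool_pos'],o['tool_rot'],o['grip_width'])
p=o['tool_pos']
plan([(p[0],p[1],.12,-72),(.54,-.18,.145,-78),(.587,.01,.145,-81.5)],3.5)
E
```

```text
[ 0.47723527 -0.37611791  0.00548354] [-179.8763975     0.70933873  -71.67121476] 0.04904607739069896
"translation": [[0.0, 0.0, -2.9], [0.0, 0.0, -2.9], [0.0, 0.0, -2.8], [0.0, 0.0, -2.9], [-2.8, -2.0, -0.4], [-2.8, -2.0, -0.4], [-2.9, -1.9, -0.4], [-2.9, -1.8, -0.4], [-2.9, -1.8, -0.4], [-2.9, -1.8, -0.5]] "twist": [0.1, 0.1, 0.1, 0.1, 1.0, 1.0, 1.0, 1.0, 1.0, 1.0]
"translation": [[-2.9, -1.4, 0.0], [-3.0, -1.4, 0.0], [-3.0, -1.4, 0.0], [-3.0, -1.3, 0.0], [-3.0, -1.3, 0.0], [-3.0, -1.2, 0.0]] "twist": [0.6, 0.6, 0.6, 0.6, 0.6, 0.6]
```

Emit:
{"op": "arm_command", "data": {
  "translation": [
    [0, 0, -2.9],
    [0, 0, -2.9],
    [0, 0, -2.8],
    [0, 0, -2.9],
    [-2.8, -2.0, -0.4],
    [-2.8, -2.0, -0.4],
    [-2.9, -1.9, -0.4],
    [-2.9, -1.8, -0.4],
    [-2.9, -1.8, -0.4],
    [-2.9, -1.8, -0.5]
  ],
  "twist": [0.1, 0.1, 0.1, 0.1, 1, 1, 1, 1, 1, 1]
}}

```text
time_s: 14.75
tool_pos: [0.5405, -0.1803, 0.1517]
tool_rot: [180.0, 0.7, -78.8]
force: [0.7, 0.6, 0.0]
grip_width: 0.0496
```

Emit:
{"op": "arm_command", "data": {
  "translation": [
    [-2.9, -1.4, 0],
    [-3.0, -1.4, 0],
    [-2.5, -1.2, 0],
    [-2.0, -1.0, 0],
    [-1.0, -0.5, 0],
    [0, 0, 0],
    [0, 0, 0]
  ],
  "twist": [0.6, 0.6, 0.6, 0.6, 0.6, 0, 0]
}}

```text
time_s: 15.62
tool_pos: [0.5753, -0.0525, 0.1534]
tool_rot: [180.0, 0.7, -81.7]
force: [-0.4, -0.1, -0.6]
grip_width: 0.0494
```

```bash
python3 - <<'E'
from h import *
o=telemetry.get_obs();print(o['tool_pos'],o['tool_rot'],o['grip_width'])
plan([(.5865,.011,.062,-81.5)],2)
E
```

```text
[ 0.57531667 -0.05247521  0.15344754] [179.96321127   0.73763263 -81.70413267] 0.049376610001702466
"translation": [[-1.0, -0.3, 1.5], [-1.0, -0.3, 1.5], [-1.0, -0.4, 1.5], [-1.0, -0.3, 1.5], [-1.1, -0.4, 1.6], [-1.0, -0.3, 1.5]] "twist": [-0.0, -0.0, -0.0, -0.0, -0.0, -0.0]
```

Emit:
{"op": "arm_command", "data": {
  "translation": [
    [-1.5, -0.5, 0],
    [-1.8, -0.5, 0.5],
    [-1.6, -0.4, 1.5],
    [-0.8, -0.4, 2],
    [-0.3, -0.2, 2],
    [0, 0, 2],
    [0, 0, 0],
    [0, 0, 0]
  ],
  "twist": [0, 0, 0, 0, 0, 0, 0, 0]
}}

```text
time_s: 16.62
tool_pos: [0.5849, 0.0139, 0.0658]
tool_rot: [179.7, 0.7, -81.8]
force: [0.1, 0.5, 0.1]
grip_width: 0.0497
```

```bash
python3 - <<'E'
from h import *
o=telemetry.get_obs();print(o['tool_pos'],o['tool_rot'],o['grip_width'])
plan([(.5865,.011,.0545,-81.5)],1)
E
```

```text
[0.58487578 0.01392331 0.0658457 ] [179.6792124    0.67714584 -81.80999522] 0.0497193776218748
"translation": [[0.16, -0.06, 0.57], [0.15, -0.06, 0.56]] "twist": [-0.2, -0.2]
```

Emit:
{"op": "arm_command", "data": {
  "translation": [
    [0.2, -0.1, 0.4],
    [0.1, 0, 0.4],
    [0, 0, 0.2],
    [0, 0, 0.1],
    [0, 0, 0]
  ],
  "twist": [-0.2, 0, 0, 0, 0]
}}

```text
time_s: 17.25
tool_pos: [0.5877, 0.0104, 0.0559]
tool_rot: [179.9, 0.7, -81.7]
force: [0.2, -0.7, 0.3]
grip_width: 0.0495
```

Emit:
{"op": "arm_command", "data": {
  "translation": [
    [0, 0, 0],
    [0, 0, 0],
    [0, 0, 0]
  ],
  "twist": [0, 0, 0],
  "grip": 80
}}

```text
time_s: 17.62
tool_pos: [0.588, 0.0106, 0.0563]
tool_rot: [179.9, 0.7, -81.6]
force: [-0.3, 0.2, 0.1]
grip_width: 0.0672
```

Emit:
{"op": "arm_command", "data": {
  "translation": [
    [0, 0, -1.5],
    [0, 0, -2.5],
    [0, 0, -3],
    [0, 0, -2],
    [0, 0, 0]
  ],
  "twist": [0, 0, 0, 0, 0]
}}

```text
time_s: 18.25
tool_pos: [0.5893, 0.0089, 0.153]
tool_rot: [-179.9, 0.7, -81.7]
force: [-0.4, -0.4, -0.6]
grip_width: 0.0698
```

```bash
python3 - <<'E'
from h import *
o=telemetry.get_obs();print(o['tool_pos'],o['tool_rot'],o['qpos'],o['joint_velocities'].round(1))
T=cam('top');S=cam('side','s6')
for n,c in(('t',T),('s',S)):
    for a,s in blobs(c['img'],(85,90,40),(100,255,255),20): print(n,a.round(1),s[4],onz(c,*a,.008))
plan([(.57,-.15,.145,-75),(.61,-.369,.14,-70),(.61,-.369,.05,-70)],4)
E
```

```text
[0.58929358 0.00892441 0.15304068] [-179.90010564    0.6863843   -81.69139225] [-37.71445677  16.03504017  41.03915102  98.58472947 -11.8967066
  69.62089401 -75.28894417] [-0.   0.2 -0.4  1.1  0.2  0.1 -0.2]
t [342.9 188. ] 110 [ 0.59367718 -0.37417986  0.008     ]
t [244.9 192. ] 23 [ 0.5702596  -0.00467496  0.008     ]
s [281.9 190.6] 36 [0.59712985 0.05887106 0.008     ]
s [353.3 267.2] 133 [ 0.58896201 -0.37762086  0.008     ]
"translation": [[3.9, 1.0, 0.1], [3.8, 1.1, 0.2], [3.8, 1.3, 0.1], [3.8, 1.4, 0.2], [3.7, 0.3, 0.1], [3.7, 0.4, 0.1], [3.7, 0.4, 0.1], [3.7, 0.4, 0.1], [3.6, 0.5, 0.0], [3.7, 0.6, 0.1]] "twist": [-1.7, -1.7, -1.7, -1.7, -0.8, -0.8, -0.8, -0.8, -0.8, -0.8]
"translation": [[-0.0, -0.0, 3.0], [-0.0, -0.0, 3.0], [-0.0, -0.0, 3.0]] "twist": [-0.0, -0.0, -0.0]
```

Emit:
{"op": "arm_command", "data": {
  "translation": [
    [3.9, 1.0, 0.1],
    [3.8, 1.1, 0.2],
    [3.8, 1.3, 0.1],
    [3.8, 1.4, 0.2],
    [3.7, 0.3, 0.1],
    [3.7, 0.4, 0.1],
    [3.7, 0.4, 0.1],
    [3.7, 0.4, 0.1],
    [3.6, 0.5, 0],
    [3.0, 0.6, 0.1]
  ],
  "twist": [-1.7, -1.7, -1.7, -1.7, -0.8, -0.8, -0.8, -0.8, -0.8, -0.8],
  "grip": 100
}}

```text
time_s: 19.6
tool_pos: [0.6043, -0.3653, 0.1195]
tool_rot: [179.1, 1.5, -69.2]
force: [-0.4, 0.2, 0.4]
grip_width: 0.0873
```

Emit:
{"op": "arm_command", "data": {
  "translation": [
    [0.5, 0, 2.5],
    [0, 0, 2.5],
    [0, 0, 2],
    [0, 0, 0],
    [0, 0, 0]
  ],
  "twist": [0, 0, 0, 0, 0]
}}

```text
time_s: 20.23
tool_pos: [0.6006, -0.3656, 0.0385]
tool_rot: [178.7, 2.0, -69.4]
force: [-0.9, -0.0, -0.5]
grip_width: 0.0868
```

```bash
python3 - <<'E'
from h import *
o=telemetry.get_obs();print(o['tool_pos'],o['tool_rot'],o['qpos'],o['joint_velocities'].round(1))
T=cam('top','t7')
for a,s in blobs(T['img'],(85,90,40),(100,255,255),10): print(a.round(1),s,onz(T,*a,.008))
plan([(.61,-.369,.02,-70),(.61,-.369,.005,-70)],2)
t=T['img']; a=cv2.resize(t[150:225,155:290],None,fx=5.5,fy=5.5,interpolation=cv2.INTER_CUBIC); cv2.imwrite('pics/g.png',np.clip(a*1.5,0,255).astype('u1'))
E
```

```text
[ 0.60062236 -0.36556588  0.03847443] [178.67609354   1.95841798 -69.36995637] [  2.13467542  39.33949176  39.86930503  84.26913354 -25.92325078
  68.31155328 -23.11688473] [-0.5  0.5 -0.4  0.9 -0.2 -0.2  0. ]
[240.5 191. ] [235 186  12  11 112] [0.57360629 0.01224062 0.008     ]
"translation": [[0.3, -0.4, 0.9], [0.4, -0.4, 0.9], [-0.0, 0.0, 1.5]] "twist": [0.3, 0.3, 0.0]
```

View pics/g.png

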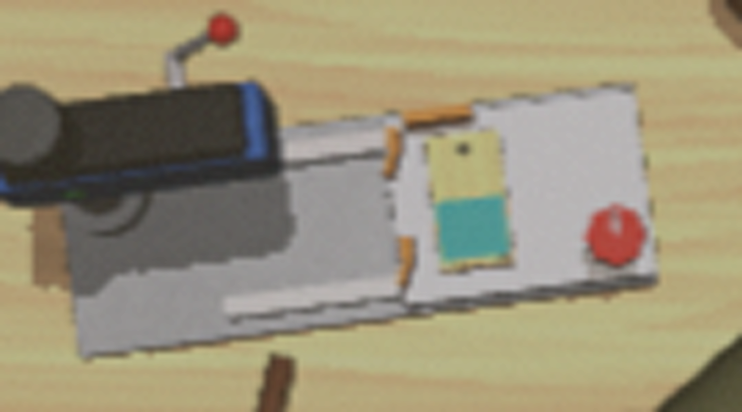

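Emit:
{"op": "arm_command", "data": {
  "translation": [
    [0.3, -0.4, 0.9],
    [0.3, -0.4, 0.9],
    [0, -0.1, 0.7],
    [0, 0, 0],
    [0, 0, 0]
  ],
  "twist": [0.3, 0.3, 0, 0, 0]
}}

```text
time_s: 20.9
tool_pos: [0.6126, -0.3677, 0.0132]
tool_rot: [178.8, 1.8, -70.0]
force: [0.1, -1.2, 0.6]
grip_width: 0.087
```

```bash
python3 - <<'E'
from h import *
plan([(.611,-.3685,.005,-70)],1)
E
```

```text
"translation": [[0.02, 0.17, 0.82]] "twist": [0.0]
```

Emit:
{"op": "arm_command", "data": {
  "translation": [
    [0, 0.2, 0.5],
    [0, 0, 0.3],
    [0, 0, 0]
  ],
  "twist": [0, 0, 0]
}}

```text
time_s: 21.28
tool_pos: [0.6102, -0.3686, 0.0052]
tool_rot: [178.8, 1.8, -70.0]
force: [-0.6, -0.4, 0.8]
grip_width: 0.0873
```

Emit:
{"op": "arm_command", "data": {
  "translation": [
    [0, 0, 0],
    [0, 0, 0],
    [0, 0, 0],
    [0, 0, 0],
    [0, 0, 0]
  ],
  "twist": [0, 0, 0, 0, 0],
  "grip": 30,
  "force": 15
}}

```text
time_s: 21.9
tool_pos: [0.6104, -0.3687, 0.0056]
tool_rot: [178.8, 1.8, -70.0]
force: [-0.2, 0.2, -1.5]
grip_width: 0.0494
```

```bash
python3 - <<'E'
from h import *
o=telemetry.get_obs();print(o['tool_pos'],o['tool_rot'],o['grip_width'])
p=o['tool_pos']
plan([(p[0],p[1],.12,-70.2),(.58,-.15,.15,-79),(.587,.01,.15,-81.5)],3.5)
E
```

```text
[ 0.61041367 -0.36872158  0.00561413] [178.84492199   1.77507816 -69.97806312] 0.04944900567810552
"translation": [[0.0, 0.0, -2.9], [0.0, 0.0, -2.8], [0.0, 0.0, -2.9], [0.0, 0.0, -2.8], [-3.1, -0.6, -0.4], [-3.1, -0.6, -0.4], [-3.1, -0.5, -0.4], [-3.1, -0.5, -0.5], [-3.1, -0.4, -0.4], [-3.2, -0.3, -0.5]] "twist": [0.1, 0.1, 0.1, 0.1, 1.2, 1.2, 1.2, 1.2, 1.2, 1.2]
"translation": [[-3.1, -0.2, -0.4], [-3.1, -0.8, -0.0], [-3.1, -0.7, -0.0], [-3.1, -0.7, -0.0], [-3.2, -0.7, -0.0], [-3.2, -0.6, -0.0]] "twist": [1.2, 0.5, 0.5, 0.5, 0.5, 0.5]
```

Emit:
{"op": "arm_command", "data": {
  "translation": [
    [0, 0, -2.9],
    [0, 0, -2.8],
    [0, 0, -2.9],
    [0, 0, -2.8],
    [-3.1, -0.6, -0.4],
    [-3.1, -0.6, -0.4],
    [-3.1, -0.5, -0.4],
    [-3.1, -0.5, -0.5],
    [-3.1, -0.4, -0.4],
    [-3.2, -0.3, -0.5]
  ],
  "twist": [0.1, 0.1, 0.1, 0.1, 1.2, 1.2, 1.2, 1.2, 1.2, 1.2]
}}

```text
time_s: 23.15
tool_pos: [0.5869, -0.1825, 0.1536]
tool_rot: [178.5, 1.6, -78.2]
force: [0.0, -0.4, -0.6]
grip_width: 0.0493
```

Emit:
{"op": "arm_command", "data": {
  "translation": [
    [-3.1, -0.2, -0.4],
    [-3.1, -0.8, 0],
    [-3.0, -0.7, 0],
    [-2.5, -0.7, 0],
    [-1.5, -0.4, 0],
    [-0.5, 0, 0],
    [0, 0, 0],
    [0, 0, 0]
  ],
  "twist": [1.2, 0.5, 0.5, 0.5, 0.3, 0, 0, 0]
}}

```text
time_s: 24.15
tool_pos: [0.5892, -0.038, 0.1618]
tool_rot: [178.5, 1.5, -81.3]
force: [0.3, 0.1, -0.4]
grip_width: 0.0493
```

```bash
python3 - <<'E'
from h import *
o=telemetry.get_obs();print(o['tool_pos'],o['tool_rot'],o['grip_width'])
plan([(.587,.0105,.07,-81.5)],2)
E
```

```text
[ 0.58924924 -0.03801406  0.16176307] [178.49031639   1.54735705 -81.26640014] 0.049268017579508556
"translation": [[-0.8, -0.1, 1.5], [-0.8, -0.1, 1.5], [-0.8, -0.1, 1.5], [-0.8, -0.1, 1.6], [-0.8, -0.1, 1.5], [-0.8, -0.0, 1.6]] "twist": [0.0, 0.0, 0.0, 0.0, 0.0, 0.0]
```

Emit:
{"op": "arm_command", "data": {
  "translation": [
    [-1.5, -0.2, 0.2],
    [-1.5, -0.2, 1.3],
    [-1.0, -0.1, 2],
    [-0.6, 0, 2],
    [0, 0, 2],
    [0, 0, 1.2],
    [0, 0, 0],
    [0, 0, 0]
  ],
  "twist": [0, 0, 0, 0, 0, 0, 0, 0]
}}

```text
time_s: 25.15
tool_pos: [0.5829, 0.0173, 0.0696]
tool_rot: [178.3, 1.6, -81.1]
force: [0.6, -0.3, -0.8]
grip_width: 0.0492
```

```bash
python3 - <<'E'
from h import *
o=telemetry.get_obs();print(o['tool_pos'],o['tool_rot'],o['grip_width'])
plan([(.587,.0105,.0635,-81.5)],1)
E
```

```text
[0.58286176 0.01725804 0.06957883] [178.34015567   1.63783119 -81.14298907] 0.04920227211936575
"translation": [[0.73, -0.3, 0.61]] "twist": [0.4]
```

Emit:
{"op": "arm_command", "data": {
  "translation": [
    [0.4, -0.2, 0],
    [0.3, -0.1, 0.2],
    [0, 0, 0.3],
    [0, 0, 0.2],
    [0, 0, 0]
  ],
  "twist": [0.4, 0, 0, 0, 0]
}}

```text
time_s: 25.78
tool_pos: [0.5884, 0.0098, 0.0637]
tool_rot: [178.5, 1.6, -81.6]
force: [-0.5, -0.7, -0.7]
grip_width: 0.0492
```

Emit:
{"op": "arm_command", "data": {
  "translation": [
    [0, 0, 0],
    [0, 0, 0],
    [0, 0, 0]
  ],
  "twist": [0, 0, 0],
  "grip": 80
}}

```text
time_s: 26.15
tool_pos: [0.5885, 0.0101, 0.0638]
tool_rot: [178.5, 1.6, -81.6]
force: [0.1, -0.4, 0.4]
grip_width: 0.0676
```

Emit:
{"op": "arm_command", "data": {
  "translation": [
    [0, 0, -1.5],
    [0, 0, -2.5],
    [0, 0, -3],
    [1, 0, -2],
    [1, 0, 0],
    [0, 0, 0]
  ],
  "twist": [0, 0, 0, 0, 0, 0]
}}

```text
time_s: 26.9
tool_pos: [0.5951, -0.013, 0.16]
tool_rot: [178.7, 1.6, -81.6]
force: [-0.1, -1.6, 0.1]
grip_width: 0.0693
```

```bash
python3 - <<'E'
from h import *
o=telemetry.get_obs();print(o['tool_pos'],o['tool_rot'],o['qpos'])
E
```

```text
[ 0.59509438 -0.01301403  0.15996274] [178.72747469   1.63216035 -81.63855227] [-36.1577339   18.40875095  43.48311848  95.93146805 -14.48400499
  72.70672207 -71.02015875]
```

```bash
python3 - <<'E'
from h import *
plan([(.6,-.036,.14,8.7),(.6,-.036,.06,8.7)],3)
E
```

```text
"translation": [[0.3, -0.0, 0.2], [0.3, 0.0, 0.2], [0.2, 0.1, 0.2], [0.2, 0.1, 0.2], [0.2, 0.2, 0.2], [0.2, 0.2, 0.2], [0.2, 0.2, 0.3], [0.1, 0.2, 0.2], [0.1, 0.2, 0.3], [-0.0, 0.0, 2.7]] "twist": [-10.0, -10.0, -10.0, -10.0, -10.0, -10.0, -10.0, -10.0, -10.0, -0.1]
"translation": [[-0.0, 0.0, 2.6], [-0.1, 0.0, 2.7]] "twist": [-0.1, -0.1]
```

Emit:
{"op": "arm_command", "data": {
  "translation": [
    [0.3, 0, 0.2],
    [0.3, 0, 0.2],
    [0.2, 0.1, 0.2],
    [0.2, 0.1, 0.2],
    [0.2, 0.2, 0.2],
    [0.2, 0.2, 0.2],
    [0.2, 0.2, 0.3],
    [0.1, 0.2, 0.2],
    [0.1, 0.2, 0.3],
    [0, 0, 0]
  ],
  "twist": [-10, -10, -10, -10, -10, -10, -10, -10, -10, 0],
  "grip": 0
}}

```text
time_s: 28.15
tool_pos: [0.5931, -0.0311, 0.1269]
tool_rot: [-178.0, 2.3, 11.4]
force: [0.1, -0.2, -0.1]
grip_width: 0.001
```

```bash
python3 - <<'E'
from h import *
o=telemetry.get_obs();print(o['tool_pos'],o['tool_rot'],o['grip_width'],o['qpos'])
plan([(.6,-.036,.044,8.7)],2)
S=cam('side','s8'); i=S['img'][90:220,220:340]; cv2.imwrite('pics/i.png',np.clip(1.4*cv2.resize(i,None,fx=5,fy=4.6,interpolation=cv2.INTER_CUBIC),0,255).astype('u1'))
E
```

```text
[ 0.59307999 -0.03114375  0.12686078] [-178.02167828    2.30427746   11.40389517] 0.0010163280575836463 [-22.30311736  18.58969458  28.60689865  96.71372573 -10.66712315
  69.97086627  20.54669704]
"translation": [[0.1, 0.1, 1.7], [0.1, 0.1, 1.6], [0.1, 0.1, 1.7], [0.1, 0.2, 1.6], [0.2, 0.1, 1.7]] "twist": [0.5, 0.5, 0.5, 0.5, 0.5]
```

View pics/i.png

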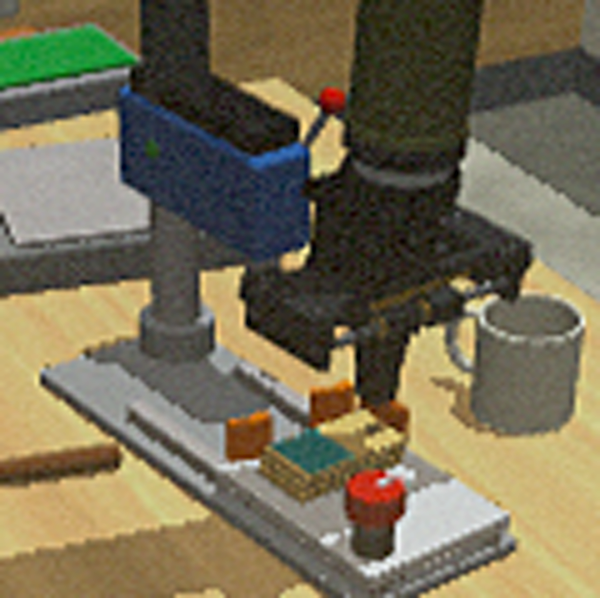

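Emit:
{"op": "arm_command", "data": {
  "translation": [
    [0.4, 0.6, 0],
    [0.3, 0.4, 1.2],
    [0.2, 0.1, 1.8],
    [0.1, 0.1, 1.8],
    [0, 0, 1.8],
    [0, 0, 0.8],
    [0, 0, 0],
    [0, 0, 0]
  ],
  "twist": [1, 1, 0.7, 0, 0, 0, 0, 0]
}}

```text
time_s: 29.2
tool_pos: [0.6009, -0.039, 0.045]
tool_rot: [-178.1, 2.6, 8.2]
force: [-0.0, -0.2, 0.6]
grip_width: 0.0006
```

```bash
cat >> h.py <<'E'
def car(p,nest=(.623,.032)):
    d=np.array(p[:2])-nest; a=np.radians(8.7); return 1000*np.array([d@[np.cos(a),np.sin(a)],d@[-np.sin(a),np.cos(a)]])
E
python3 - <<'E'
from h import *
o=telemetry.get_obs();print(o['tool_pos'],car(o['tool_pos']),o['tool_rot'],o['force'])
E
```

```text
[ 0.60094538 -0.03897868  0.04498876] [-32.5371468  -66.82598865] [-178.14894292    2.60519766    8.17562844] [-0.00768295 -0.24872151  0.56950151]
```

Emit:
{"op": "arm_command", "data": {
  "translation": [
    [0, -0.5, 0.1],
    [0, -0.5, 0.1],
    [0, -0.5, 0],
    [0, -0.5, 0],
    [0, -0.4, 0],
    [0, -0.2, 0],
    [0, 0, 0]
  ],
  "twist": [0, 0, 0, 0, 0, 0, 0]
}}

```text
time_s: 30.08
tool_pos: [0.5983, -0.011, 0.0456]
tool_rot: [-178.2, 2.4, 8.2]
force: [-0.0, 0.1, -0.1]
grip_width: 0.0006
```

```bash
python3 - <<'E'
from h import *
o=telemetry.get_obs();print(o['tool_pos'],car(o['tool_pos']),o['tool_rot'],o['force'])
E
```

```text
[ 0.59826836 -0.01099304  0.04562714] [-30.95024208 -38.75743279] [-178.15722433    2.40330195    8.21922356] [-0.0412485   0.12902407 -0.06154985]
```

Emit:
{"op": "arm_command", "data": {
  "translation": [
    [0, -0.2, 0.15],
    [0, -0.1, 0.1]
  ],
  "twist": [0, 0]
}}

```text
time_s: 30.32
tool_pos: [0.5983, -0.0093, 0.0436]
tool_rot: [-178.3, 2.3, 8.2]
force: [0.1, -3.1, 2.2]
grip_width: 0.0004
```

Emit:
{"op": "arm_command", "data": {
  "translation": [
    [0, -0.1, 0],
    [0, -0.1, 0]
  ],
  "twist": [0, 0]
}}

```text
time_s: 30.58
tool_pos: [0.5977, -0.0089, 0.0436]
tool_rot: [-178.3, 2.4, 8.1]
force: [-0.5, -3.0, 1.3]
grip_width: 0.0007
```

Emit:
{"op": "arm_command", "data": {
  "translation": [
    [0, -0.1, 0],
    [0, -0.1, 0]
  ],
  "twist": [0, 0]
}}

```text
time_s: 30.82
tool_pos: [0.5973, -0.0086, 0.0437]
tool_rot: [-178.5, 2.4, 8.0]
force: [-0.3, -5.7, 0.9]
grip_width: 0.0005
```

```bash
python3 - <<'E'
from h import *
o=telemetry.get_obs();print(o['tool_pos'],car(o['tool_pos']),o['tool_rot'],o['force'])
E
```

```text
[ 0.59728511 -0.0085607   0.04365415] [-31.554251   -36.20434514] [-178.45919348    2.40696155    8.02981526] [-0.32495832 -5.73234752  0.93080096]
```

Emit:
{"op": "arm_command", "data": {
  "translation": [
    [0, 0.8, -0.1],
    [0, 0.8, 0],
    [-1.5, 0, 0],
    [-2.2, 0, 0],
    [-2.2, 0, 0],
    [-2.0, 0, 0],
    [-0.6, -0.4, 0],
    [0, -1.6, 0],
    [0, -1.8, 0],
    [0, -1.0, 0]
  ],
  "twist": [0, 0, 0, 0, 0, 0, 0, 0, 0, 0]
}}

```text
time_s: 32.08
tool_pos: [0.5028, 0.0185, 0.049]
tool_rot: [-177.9, 2.4, 8.2]
force: [0.9, -0.2, -0.4]
grip_width: 0.0003
```

```bash
python3 - <<'E'
from h import *
S=cam('side','s9');o=telemetry.get_obs();print(o['tool_pos'],car(o['tool_pos']),o['tool_rot'],o['force'])
i=S['img'][90:220,220:340]; cv2.imwrite('pics/j.png',np.clip(1.4*cv2.resize(i,None,fx=5,fy=4.6,interpolation=cv2.INTER_CUBIC),0,255).astype('u1'))
E
```

```text
[0.50266231 0.01988059 0.04901429] [-120.78626425    6.22242011] [-177.89684693    2.44011861    8.24601348] [-0.15391169  0.87124828 -0.16151883]
```

View pics/j.png

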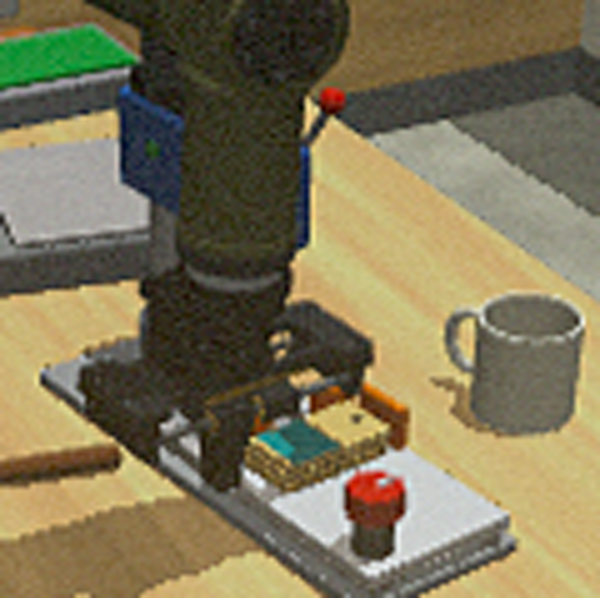

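Emit:
{"op": "arm_command", "data": {
  "translation": [
    [0.4, 0.4, 0.3],
    [0.5, 0.2, 0.2],
    [0.5, 0, 0.1],
    [0.4, 0, 0],
    [0.3, 0, 0],
    [0, 0, 0]
  ],
  "twist": [0, 0, 0, 0, 0, 0]
}}

```text
time_s: 32.88
tool_pos: [0.5265, 0.0154, 0.0411]
tool_rot: [-178.0, 2.4, 8.1]
force: [0.3, 0.3, -0.1]
grip_width: 0.0008
```

Emit:
{"op": "arm_command", "data": {
  "translation": [
    [0.2, 0, 0],
    [0.2, 0, 0],
    [0.1, 0, 0]
  ],
  "twist": [0, 0, 0]
}}

```text
time_s: 33.25
tool_pos: [0.5302, 0.016, 0.0409]
tool_rot: [-178.0, 2.6, 8.2]
force: [-2.7, -0.8, 3.3]
grip_width: 0.0007
```

```bash
python3 - <<'E'
from h import *
o=telemetry.get_obs();print(o['tool_pos'],car(o['tool_pos']),o['tool_rot'],o['force'])
E
```

```text
[0.5301562  0.01597378 0.04088018] [-94.19967213  -1.79818758] [-177.9618064     2.61688696    8.15275735] [-2.71425611 -0.82350564  3.30515725]
```

Emit:
{"op": "arm_command", "data": {
  "translation": [
    [0.1, 0, -0.2],
    [0.2, 0, 0]
  ],
  "twist": [0, 0]
}}

```text
time_s: 33.5
tool_pos: [0.5334, 0.0164, 0.0428]
tool_rot: [-178.0, 2.6, 8.2]
force: [-2.0, -0.5, 2.0]
grip_width: 0.0003
```

Emit:
{"op": "arm_command", "data": {
  "translation": [
    [0.2, 0, 0],
    [0.2, 0, 0]
  ],
  "twist": [0, 0]
}}

```text
time_s: 33.75
tool_pos: [0.5368, 0.0169, 0.0428]
tool_rot: [-177.9, 2.7, 8.2]
force: [-5.2, -0.9, 4.0]
grip_width: 0.0005
```

Emit:
{"op": "arm_command", "data": {
  "translation": [
    [0.2, 0, 0],
    [0.2, 0, 0]
  ],
  "twist": [0, 0]
}}

```text
time_s: 34.0
tool_pos: [0.5375, 0.017, 0.0425]
tool_rot: [-177.9, 3.2, 8.2]
force: [-10.5, -0.8, 10.3]
grip_width: 0.0007
```

```bash
python3 - <<'E'
from h import *
o=telemetry.get_obs();print(o['tool_pos'],car(o['tool_pos']),o['tool_rot'],o['force'])
E
```

```text
[0.53754485 0.017049   0.04254782] [-86.73339163  -1.852957  ] [-177.87625955    3.1613084     8.16148809] [-10.52196395  -0.76456789  10.25819696]
```

Emit:
{"op": "arm_command", "data": {
  "translation": [
    [-0.6, 0, -0.2],
    [-1.0, 0, -0.2],
    [-0.5, 1.0, 0],
    [0, 2.0, 0],
    [0, 2.0, 0],
    [0, 1.2, 0],
    [1.5, 0, 0],
    [2.5, 0, 0],
    [2.0, 0, 0],
    [0.8, 0, 0]
  ],
  "twist": [0, 0, 0, 0, 0, 0, 0, 0, 0, 0]
}}

```text
time_s: 35.25
tool_pos: [0.5988, -0.038, 0.0426]
tool_rot: [-177.8, 2.6, 8.3]
force: [1.2, 0.0, -0.4]
grip_width: 0.0006
```

```bash
python3 - <<'E'
from h import *
S=cam('side','s10');T=cam('top','t10');o=telemetry.get_obs();print(o['tool_pos'],car(o['tool_pos']),o['tool_rot'],o['force'])
i=np.hstack([cv2.resize(S['img'][120:215,225:325],None,fx=4,fy=4,interpolation=cv2.INTER_CUBIC),cv2.resize(T['img'][145:240,190:290],None,fx=4,fy=4,interpolation=cv2.INTER_CUBIC)]); cv2.imwrite('pics/k.png',np.clip(1.4*i,0,255).astype('u1'))
E
```

```text
[ 0.59806896 -0.03833078  0.04260105] [-35.2824703  -65.75045999] [-177.84123162    2.62153147    8.25928237] [ 0.48508557 -1.3539121   0.4088671 ]
```

View pics/k.png

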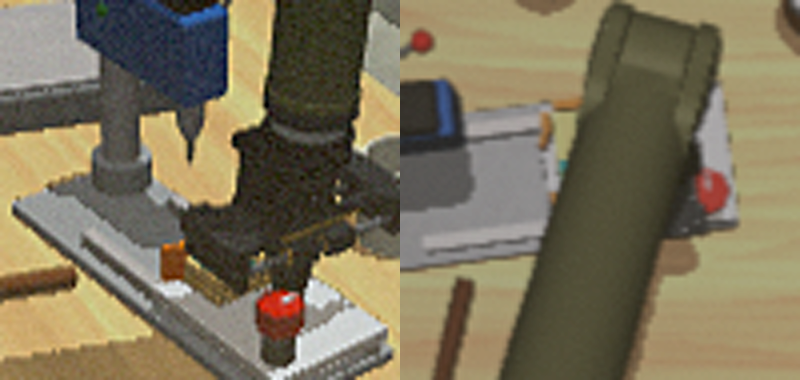

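Emit:
{"op": "arm_command", "data": {
  "translation": [
    [0.1, -0.5, -0.1],
    [0.1, -0.5, 0],
    [0.1, -0.5, 0],
    [0, -0.5, 0],
    [0, -0.4, 0],
    [0, -0.2, 0],
    [0, -0.2, 0],
    [0, -0.1, 0]
  ],
  "twist": [0, 0, 0, 0, 0, 0, 0, 0]
}}

```text
time_s: 36.35
tool_pos: [0.5957, -0.0089, 0.045]
tool_rot: [-177.9, 2.6, 8.2]
force: [1.5, -2.0, -0.7]
grip_width: 0.0003
```

Emit:
{"op": "arm_command", "data": {
  "translation": [
    [0, -0.2, 0],
    [0, -0.2, 0]
  ],
  "twist": [0, 0]
}}

```text
time_s: 36.6
tool_pos: [0.5957, -0.0088, 0.0453]
tool_rot: [-178.2, 2.6, 8.0]
force: [1.6, -4.4, -1.5]
grip_width: 0.0006
```

```bash
python3 - <<'E'
from h import *
o=telemetry.get_obs();print(o['tool_pos'],car(o['tool_pos']),o['tool_rot'],o['force'])
E
```

```text
[ 0.59565024 -0.00876907  0.04527226] [-33.20183261 -36.16302446] [-178.2098027     2.56362467    8.04972422] [ 1.62405414 -4.36236947 -1.48428597]
```

Emit:
{"op": "arm_command", "data": {
  "translation": [
    [0, 0.8, 0],
    [0, 1.2, -0.5],
    [0, 0.5, -2.5],
    [0, 0.5, -3],
    [0, 1, -3],
    [0, 3, -1],
    [-1, 4, 0],
    [-1, 4, 0],
    [-1, 3, 0],
    [0, 0, 0]
  ],
  "twist": [0, 0, 0, 0, 0, 0, 0, 0, 0, 0],
  "grip": 80
}}

```text
time_s: 37.85
tool_pos: [0.5957, -0.1992, 0.1457]
tool_rot: [-177.7, 2.5, 8.1]
force: [-0.4, 0.2, -0.2]
grip_width: 0.0691
```

```bash
python3 - <<'E'
from h import *
S=cam('side','s11');T=cam('top','t11');o=telemetry.get_obs();print(o['tool_pos'],car(o['tool_pos']),o['tool_rot'],o['qpos'])
i=np.hstack([cv2.resize(S['img'][140:215,240:320],None,fx=5,fy=5,interpolation=cv2.INTER_CUBIC),cv2.resize(T['img'][150:225,200:280],None,fx=5,fy=5,interpolation=cv2.INTER_CUBIC)]); cv2.imwrite('pics/l.png',np.clip(1.4*i,0,255).astype('u1'))
for c in(S,T): print([(a.round(1),s[4]) for a,s in blobs(c['img'],(85,90,40),(100,255,255),20)])
E
```

```text
[ 0.59705177 -0.19489234  0.14536632] [ -59.96958998 -220.35673735] [-177.59567311    2.48957133    8.40807106] [ -9.35868547  23.09100048  33.12005274  90.02061635 -13.71628684
  74.21655183  34.52749688]
[(array([271. , 188.9]), np.int32(76))]
[(array([237.2, 200.1]), np.int32(113))]
```

View pics/l.png

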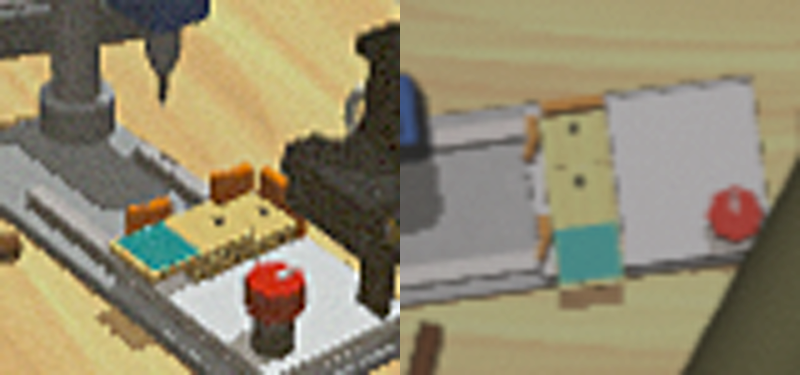

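```bash
python3 - <<'E'
from h import *
a=np.radians(8.7);R=np.array([[np.cos(a),-np.sin(a)],[np.sin(a),np.cos(a)]])
w=R@[-.150,-.004]+[.623,.032]; print(w)
plan([(*w,.14,8.7),(*w,.047,8.7)],3.5)
E
```

```text
[0.47533096 0.0053569 ]
"translation": [[-1.3, -3.1, 0.1], [-1.3, -3.1, 0.1], [-1.3, -3.1, 0.1], [-1.3, -3.1, 0.1], [-1.3, -3.1, 0.0], [-1.3, -3.0, 0.1], [-1.3, -3.1, 0.0], [-0.0, 0.0, 3.1], [-0.0, 0.0, 3.1], [-0.0, 0.0, 3.1]] "twist": [-0.0, -0.0, -0.0, -0.0, -0.0, -0.0, -0.0, -0.1, -0.1, -0.1]
```

Emit:
{"op": "arm_command", "data": {
  "translation": [
    [-1.3, -3.1, 0.1],
    [-1.3, -3.1, 0.1],
    [-1.3, -3.1, 0.1],
    [-1.3, -3.1, 0.1],
    [-1.3, -3.1, 0],
    [-1.2, -2.7, 0.1],
    [-1.0, -2.0, 0],
    [0, 0, 0],
    [0, 0, 0]
  ],
  "twist": [0, 0, 0, 0, 0, 0, 0, 0, 0],
  "grip": 0
}}

```text
time_s: 39.08
tool_pos: [0.4784, 0.0151, 0.1544]
tool_rot: [-177.1, 2.3, 10.0]
force: [0.1, -1.0, 0.8]
grip_width: 0.0008
```

```bash
python3 - <<'E'
from h import *
o=telemetry.get_obs();print(o['tool_pos'],car(o['tool_pos']),o['tool_rot'])
plan([(.4753,.0054,.047,8.4)],2.5)
E
```

```text
[0.47843384 0.01512152 0.15443857] [-145.45582245    5.18291982] [-177.09736542    2.31040415    9.96212352]
"translation": [[-0.1, 0.2, 2.1], [-0.1, 0.2, 2.2], [-0.1, 0.2, 2.1], [-0.1, 0.2, 2.2], [-0.1, 0.1, 2.1]] "twist": [0.3, 0.3, 0.3, 0.3, 0.3]
```

Emit:
{"op": "arm_command", "data": {
  "translation": [
    [-0.2, 0.3, 2.1],
    [-0.1, 0.2, 2.2],
    [-0.1, 0.2, 2.1],
    [-0.1, 0.2, 2.2],
    [0, 0, 1.7],
    [0, 0, 0],
    [0, 0, 0]
  ],
  "twist": [0.4, 0.3, 0.3, 0.3, 0, 0, 0]
}}

```text
time_s: 39.95
tool_pos: [0.4749, 0.0045, 0.0495]
tool_rot: [-177.4, 2.2, 8.2]
force: [0.5, 0.1, 0.9]
grip_width: 0.0005
```

```bash
python3 - <<'E'
from h import *
o=telemetry.get_obs();print(o['tool_pos'],car(o['tool_pos']),o['tool_rot'],o['force'])
E
```

```text
[0.47492436 0.00454155 0.04951924] [-150.5252568    -4.74446684] [-177.35415462    2.18141926    8.22438224] [0.46400015 0.09756361 0.94745081]
```

Emit:
{"op": "arm_command", "data": {
  "translation": [
    [0.5, 0, 0.1],
    [0.6, 0, 0.1],
    [0.6, 0, 0.1],
    [0.6, 0, 0],
    [0.6, 0, 0],
    [0.6, 0, 0],
    [0.6, 0, 0],
    [0.6, 0, 0],
    [0.4, 0, 0],
    [0.2, 0, 0]
  ],
  "twist": [0, 0, 0, 0, 0, 0, 0, 0, 0, 0]
}}

```text
time_s: 41.2
tool_pos: [0.5326, 0.0129, 0.0461]
tool_rot: [-177.3, 2.0, 8.2]
force: [-0.5, -0.0, 0.2]
grip_width: 0.0005
```

```bash
python3 - <<'E'
from h import *
o=telemetry.get_obs();print(o['tool_pos'],car(o['tool_pos']),o['tool_rot'],o['force'])
E
```

```text
[0.53260591 0.01292026 0.04609412] [-92.24001948  -5.18712361] [-177.34495922    2.01698793    8.24451938] [-0.5415438  -0.03093847  0.17569405]
```

Emit:
{"op": "arm_command", "data": {
  "translation": [
    [0.2, 0, 0.1],
    [0.2, 0, 0]
  ],
  "twist": [0, 0]
}}

```text
time_s: 41.45
tool_pos: [0.5365, 0.0135, 0.0448]
tool_rot: [-177.3, 2.0, 8.2]
force: [-0.6, 0.2, 0.2]
grip_width: 0.0002
```

Emit:
{"op": "arm_command", "data": {
  "translation": [
    [0.2, 0, 0],
    [0.2, 0, 0]
  ],
  "twist": [0, 0]
}}

```text
time_s: 41.7
tool_pos: [0.5384, 0.0138, 0.0445]
tool_rot: [-177.3, 2.3, 8.3]
force: [-7.7, -1.4, 8.0]
grip_width: 0.0003
```

Emit:
{"op": "arm_command", "data": {
  "translation": [
    [0.15, 0, 0],
    [0.15, 0, 0]
  ],
  "twist": [0, 0]
}}

```text
time_s: 41.95
tool_pos: [0.5383, 0.0138, 0.0442]
tool_rot: [-177.2, 2.7, 8.2]
force: [-5.9, 0.0, 5.5]
grip_width: 0.0003
```

```bash
python3 - <<'E'
from h import *
o=telemetry.get_obs();print(o['tool_pos'],car(o['tool_pos']),o['tool_rot'],o['force'])
E
```

```text
[0.53831662 0.01376421 0.0442442 ] [-86.46736645  -5.21668613] [-177.23813438    2.72766695    8.24533251] [-5.93153686  0.0397339   5.48206879]
```

Emit:
{"op": "arm_command", "data": {
  "translation": [
    [-0.6, 0, -0.1],
    [-1.0, 0, 0],
    [-0.5, 1.0, 0],
    [0, 2.0, 0],
    [0, 2.0, 0],
    [0, 0.9, 0],
    [1.5, 0, 0],
    [2.5, 0, 0],
    [2.0, 0, 0],
    [0.8, 0, 0]
  ],
  "twist": [0, 0, 0, 0, 0, 0, 0, 0, 0, 0]
}}

```text
time_s: 43.2
tool_pos: [0.5975, -0.0379, 0.041]
tool_rot: [-177.2, 2.3, 8.4]
force: [-1.4, -0.0, 1.4]
grip_width: 0.0005
```

Emit:
{"op": "arm_command", "data": {
  "translation": [
    [0, -0.3, 0],
    [0, -0.5, 0],
    [0, -0.5, 0],
    [0, -0.5, 0],
    [0, -0.4, 0],
    [0, -0.3, 0],
    [0, -0.2, 0],
    [0, -0.2, 0]
  ],
  "twist": [0, 0, 0, 0, 0, 0, 0, 0]
}}

```text
time_s: 44.2
tool_pos: [0.5923, -0.0092, 0.0424]
tool_rot: [-177.3, 2.3, 8.3]
force: [0.1, -4.7, -0.9]
grip_width: 0.0003
```

```bash
python3 - <<'E'
from h import *
o=telemetry.get_obs();print(o['tool_pos'],car(o['tool_pos']),o['tool_rot'],o['force'])
E
```

```text
[ 0.59228885 -0.00922134  0.04241606] [-36.59296106 -36.10164548] [-177.33970151    2.31445621    8.34554965] [ 0.12476007 -4.68039016 -0.93213324]
```

Emit:
{"op": "arm_command", "data": {
  "translation": [
    [0, 0.8, 0],
    [0, 1.2, -0.5],
    [0, 0.5, -2.5],
    [0, 0.5, -3],
    [0, 1, -3],
    [0, 3, -1],
    [-1, 4, 0],
    [-1, 4, 0],
    [-1, 3, 0],
    [0, 0, 0]
  ],
  "twist": [0, 0, 0, 0, 0, -5, -5, -5, 0, 0],
  "grip": 80
}}

```text
time_s: 45.45
tool_pos: [0.6135, -0.2047, 0.1393]
tool_rot: [-176.6, 1.3, 23.7]
force: [-0.4, 0.5, -0.3]
grip_width: 0.0694
```

```bash
python3 - <<'E'
from h import *
S=cam('side','s12');T=cam('top','t12');o=telemetry.get_obs();print(o['tool_pos'],car(o['tool_pos']),o['tool_rot'],o['qpos'])
i=np.hstack([cv2.resize(S['img'][140:215,240:320],None,fx=5,fy=5,interpolation=cv2.INTER_CUBIC),cv2.resize(T['img'][150:225,200:280],None,fx=5,fy=5,interpolation=cv2.INTER_CUBIC)]); cv2.imwrite('pics/m.png',np.clip(1.4*i,0,255).astype('u1'))
for n,c,roi in(('s',S,(270,170,320,215)),('t',T,(250,180,285,205))):
    h=cv2.cvtColor(c['img'],cv2.COLOR_BGR2HSV); m=cv2.inRange(h,(172,110,40),(179,255,255))|cv2.inRange(h,(0,130,40),(5,255,255)); m[:roi[1]]=0;m[roi[3]:]=0;m[:,:roi[0]]=0;m[:,roi[2]:]=0
    y,x=np.nonzero(m); print(n,x.mean(),y.mean(),len(x),x.min(),x.max(),y.min(),y.max(), onz(c,x.mean(),y.mean(),.084 if n=='s' else .096))
E
```

```text
[ 0.61431056 -0.20057995  0.13919963] [ -43.76968982 -228.58948369] [-176.4257232     1.24244163   23.9968118 ] [ -5.62514405  25.1220912   29.70762311  87.43065428 -14.26701437
  74.4056709   50.35361025]
s 294.7049180327869 196.70491803278688 61 289 300 193 203 [ 0.56220738 -0.08452341  0.084     ]
t 266.3970588235294 192.9558823529412 68 262 271 188 197 [ 0.55900971 -0.08688059  0.096     ]
```

View pics/m.png

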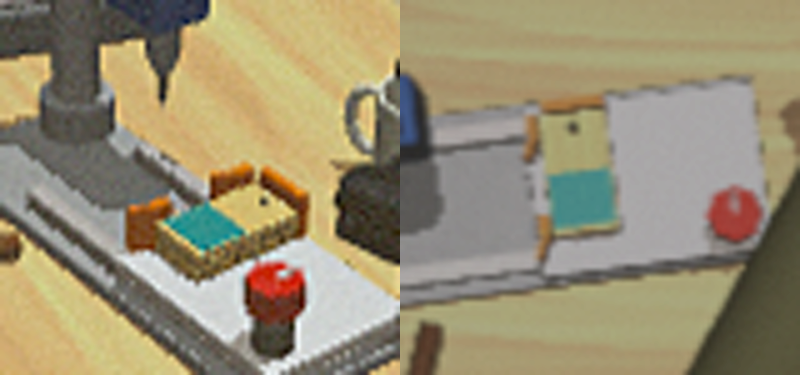

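```bash
python3 - <<'E'
from h import *
np.set_printoptions(precision=4,suppress=True,linewidth=150)
L=[cam('side') for _ in range(8)]; S=L[0]; m=np.mean([c['img'] for c in L],0); g=m@[.114,.587,.299]; np.save('side_avg.npy',g)
print(g[146:168,264:284].round().astype(int))
d=dark(m.astype('u1'),240+264/5,140+201/5,3); print('dot',d,onz(S,*d,.064))
print(blobs(m.astype('u1'),(85,90,40),(100,255,255),20)[0][0])
E
```

```text
[[ 47  49  47  47  48  47  45  42  41  46  52  45 103 139 135 133 134 137 137 136]
 [ 40  36  40  55  55  48  50  55  60  56  55  45 104 131 130 130 131 133 136 138]
 [ 75 132 130 133 140  40  53  60  57  60  55  43 107 131 126 127 127 129 131 135]
 [131 138 137 140 149  36  54  58  58  59  54  44 107 129 124 126 127 127 129 130]
 [137 135 133 135 144  57  50  58  60  57  55  37 131 127 125 125 126 127 128 127]
 [133 134 133 134 139  82  47  56  58  57  48  56 136 126 124 123 125 126 128 127]
 [131 132 133 135 138 135  39  56  57  52  45 103 134 126 126 124 124 124 125 127]
 [129 130 131 133 135 142  78  47  53  50  57 139 133 130 125 123 123 126 124 124]
 [128 130 129 132 133 138 134  51  47  59 109 142 133 130 127 127 124 121 124 124]
 [127 129 129 128 132 136 142  99  30  75 139 138 135 132 127 127 126 125 121 124]
 [128 128 129 128 130 132 141 109  23  77 143 135 135 135 133 129 128 126 126 123]
 [129 130 130 129 127 131 137 108  22  73 141 134 133 135 134 133 129 128 126 125]
 [131 131 131 129 129 129 136 106  20 105 139 133 132 134 134 135 132 130 128 127]
 [133 130 129 130 127 129 132 101  16 111 138 132 131 133 133 134 134 133 130 127]
 [133 131 129 130 129 130 130 128  68 134 136 131 131 133 134 134 134 134 133 131]
 [129 130 132 130 130 129 127 132 109 133 133 131 130 132 133 135 134 134 134 132]
 [128 127 132 130 130 129 129 128 125 127 130 132 133 131 132 132 135 132 133 134]
 [132 128 129 130 130 128 128 129 128 128 125 129 131 131 132 131 132 136 134 134]
 [137 131 127 128 130 132 128 128 132 128 127 127 131 131 131 131 131 133 133 135]
 [125 120 131 127 128 130 130 126 128 129 129 126 128 130 132 131 131 130 131 134]
 [115 112 122 131 130 131 132 129 128 126 130 129 125 129 129 133 131 132 131 134]
 [112 112 114 124 113 131 131 130 129 127 128 129 127 124 129 131 130 133 131 133]]
dot [293.7844 177.4289] [0.6349 0.0415 0.064 ]
[280.3288 185.    ]
```

```bash
python3 - <<'E'
from h import *
np.set_printoptions(precision=4,suppress=True,linewidth=150)
g=np.load('side_avg.npy'); print(g[172:190,284:304].round().astype(int))
S=cam('side')
w=np.clip(105-g[178:183,290:296],0,None); yy,xx=np.mgrid[178:183,290:296]; d=((w*xx).sum()/w.sum(),(w*yy).sum()/w.sum())
D=onz(S,*d,.064); 
for v in(160.2,160.6,161): t=onz(S,272.05,v,.085); print(d,D,t,'rel car frame',car(t,D[:2]))
E
```

```text
[[133 132 135 138 121 123 139 137 136 136 136 131 129 131 132 133 131 129 129 130]
 [135 136 124 114 103 104 110 144 125 108 132 136 131 130 132 134 133 132 129 131]
 [103 107  89  83  82  62  73 132  74  86 109 117 137 133 130 134 134 134 132 130]
 [ 61  62  55  59  57  46  65 128  41  57  82 101 112 131 134 132 135 135 134 131]
 [ 53  55  50  49  46  40  90  93  37  46  54  72  87 109 115 135 134 135 136 133]
 [ 53  50  44  86  83 130 133 132  63  32  47  52  59  82 100 117 130 136 137 136]
 [ 46  87 131 133 130 139 137 140 131 140  42  44  42  54  72 104 107 113 139 136]
 [133 131 140 137 135 132 134 139  97 127 131  69  38  43  49  70  64  74 140 136]
 [140 136 132 133 133 133 134 140  33  81 142 130 140  44  42  46  48  65 143 137]
 [139 134 133 133 133 132 134 136 120 126 137 139 144 130  55  44  46  67 142 134]
 [118 139 135 133 132 132 132 134 137 135 134 134 136 144 141  68  49  87 140 134]
 [ 87 110 126 136 134 134 133 132 133 134 134 137 149 105  94  63  46  95 138 133]
 [ 77  80  94 131 139 136 133 134 136 138 147  99  96  66  81  68  46  94 141 132]
 [ 82  80  74  96 118 140 136 145 113  79  96  63  63  55  69  65  46  96 143 135]
 [ 83  80  80  77  72 139 105  95  73  70  63  47  68  79  63  43  42 112 144 136]
 [ 79  80 111 107  82  90  67  83  41  64  63  73  42  68  55  60  88 148 135 138]
 [115 107  72  78  69  77  66  74  57  83  88  64  41 101 149 146 146 154 149 135]
 [ 72  79  77  66  56  68  74  85  56  64  60  99 147 149 156 155 152 152 151 147]]
(np.float64(293.67174142110173), np.float64(178.89400817949405)) [0.6296 0.0335 0.064 ] [0.6062 0.1521 0.085 ] rel car frame [ -5.2184 120.7181]
(np.float64(293.67174142110173), np.float64(178.89400817949405)) [0.6296 0.0335 0.064 ] [0.6048 0.1496 0.085 ] rel car frame [ -6.9526 118.4297]
(np.float64(293.67174142110173), np.float64(178.89400817949405)) [0.6296 0.0335 0.064 ] [0.6035 0.147  0.085 ] rel car frame [ -8.6817 116.1482]
```

```bash
python3 - <<'E'
from h import *
np.set_printoptions(precision=4,suppress=True,linewidth=150)
S=cam('side');T=cam('top')
D=onz(S,292.32,179.86,.064); print(D)
for v in(160.2,160.6,161): t=onz(S,272.05,v,.085); print(t,'rel car frame',car(t,D[:2]))
dt=dark(T['img'],200+573/5-400/5,150+127/5,2); print('top dot',dt,onz(T,*dt,.064))
plan([(.559,-.088,.135,25),(.559,-.088,.09,25),(.559,-.088,.076,25)],3)
E
```

```text
[0.6222 0.0304 0.064 ]
[0.6062 0.1521 0.085 ] rel car frame [  2.5994 122.6466]
[0.6048 0.1496 0.085 ] rel car frame [  0.8652 120.3582]
[0.6035 0.147  0.085 ] rel car frame [ -0.8638 118.0767]
top dot [234.1791 175.1493] [0.6255 0.0335 0.064 ]
"translation": [[-0.1, -2.5, 0.1], [-0.1, -2.5, 0.1], [-0.1, -2.5, 0.1], [-0.1, -2.5, 0.1], [-0.0, -2.5, 0.0], [-0.0, 0.0, 2.3], [-0.0, 0.0, 2.2], [-0.0, 0.0, 1.4]] "twist": [-0.2, -0.2, -0.2, -0.2, -0.2, 0.1, 0.1, -0.1]
```

Emit:
{"op": "arm_command", "data": {
  "translation": [
    [-0.1, -2.5, 0.1],
    [-0.1, -2.5, 0.1],
    [-0.1, -2.5, 0.1],
    [-0.1, -2.2, 0],
    [0, -1.4, 0],
    [0, -0.5, 0],
    [0, 0, 0],
    [0, 0, 0]
  ],
  "twist": [-0.2, -0.2, -0.2, -0.2, -0.2, 0, 0, 0]
}}

```text
time_s: 47.1
tool_pos: [0.5617, -0.0948, 0.1438]
tool_rot: [-176.6, 1.2, 25.0]
force: [0.4, 0.6, -0.3]
grip_width: 0.0699
```

```bash
python3 - <<'E'
from h import *
o=telemetry.get_obs();print(o['tool_pos'],car(o['tool_pos']),o['tool_rot'])
plan([(.559,-.0885,.095,25)],2)
E
```

```text
[ 0.56174033 -0.09476122  0.14379621] [ -79.7288175  -116.03650295] [-176.60645745    1.16378618   24.97582677]
"translation": [[0.0, -0.2, 1.6], [0.0, -0.2, 1.6], [0.0, -0.3, 1.7]] "twist": [-0.0, -0.0, -0.0]
```

Emit:
{"op": "arm_command", "data": {
  "translation": [
    [-0.1, -0.2, 1.6],
    [0, -0.1, 1.6],
    [0, -0.1, 1.3],
    [0, 0, 0],
    [0, 0, 0]
  ],
  "twist": [0, 0, 0, 0, 0]
}}

```text
time_s: 47.72
tool_pos: [0.5559, -0.0907, 0.0942]
tool_rot: [-176.6, 1.4, 24.8]
force: [1.1, -0.6, 0.2]
grip_width: 0.0696
```

```bash
python3 - <<'E'
from h import *
o=telemetry.get_obs();print(o['tool_pos'],car(o['tool_pos']),o['tool_rot'],o['force'])
plan([(.559,-.0885,.076,25)],2)
E
```

```text
[ 0.55587469 -0.09071183  0.09417143] [ -84.91444906 -111.14646198] [-176.58487829    1.35202394   24.84442539] [ 1.1436783  -0.55190679  0.1777723 ]
"translation": [[0.4, -0.1, 1.8]] "twist": [-0.2]
```

Emit:
{"op": "arm_command", "data": {
  "translation": [
    [0.2, 0, 0.8],
    [0.2, 0, 0.7],
    [0, 0, 0.3],
    [0, 0, 0]
  ],
  "twist": [0, 0, 0, 0]
}}

```text
time_s: 48.22
tool_pos: [0.5597, -0.0881, 0.0757]
tool_rot: [-176.6, 1.3, 24.9]
force: [-0.1, -0.2, -0.7]
grip_width: 0.0698
```

Emit:
{"op": "arm_command", "data": {
  "translation": [
    [0, 0, 0],
    [0, 0, 0],
    [0, 0, 0],
    [0, 0, 0],
    [0, 0, 0]
  ],
  "twist": [0, 0, 0, 0, 0],
  "grip": 10,
  "force": 30
}}

```text
time_s: 48.85
tool_pos: [0.5599, -0.0884, 0.0763]
tool_rot: [-176.7, 1.2, 24.8]
force: [-0.8, -0.2, -1.4]
grip_width: 0.0371
```

```bash
python3 - <<'E'
from h import *
o=telemetry.get_obs();print(o['tool_pos'],car(o['tool_pos']),o['tool_rot'],o['force'],o['wrist_torque'],o['grip_width'])
a=np.radians(8.7);p=o['tool_pos']; k=.1
plan([(p[0]-k*np.sin(a),p[1]+k*np.cos(a),p[2],o['tool_rot'][2])],1)
E
```

```text
[ 0.5599429  -0.08837443  0.07632273] [ -80.5394982  -109.45132341] [-176.65311597    1.22192936   24.83895041] [-0.82532705 -0.24940557 -1.4453497 ] [-0.05580934 -0.03593285  0.02980237] 0.0370648491207432
"translation": [[0.28, -0.96, -0.0], [0.28, -0.96, -0.0], [0.28, -0.96, -0.0], [0.28, -0.96, -0.0], [0.28, -0.96, -0.0], [0.28, -0.96, -0.0], [0.27, -0.96, -0.0], [0.28, -0.96, -0.0], [0.27, -0.96, -0.0], [0.28, -0.97, -0.0]] "twist": [-0.0, -0.0, -0.0, -0.0, -0.0, -0.0, -0.0, -0.0, -0.0, -0.0]
```

Emit:
{"op": "arm_command", "data": {
  "translation": [
    [0.1, -0.3, 0.02],
    [0.14, -0.48, 0.03],
    [0.17, -0.58, 0.03],
    [0.17, -0.58, 0.03],
    [0.17, -0.58, 0.03],
    [0.17, -0.58, 0.03],
    [0.17, -0.58, 0.03],
    [0.17, -0.58, 0.03],
    [0.17, -0.58, 0.03],
    [0.17, -0.58, 0.03]
  ],
  "twist": [0, 0, 0, 0, 0, 0, 0, 0, 0, 0]
}}

```text
time_s: 50.1
tool_pos: [0.5559, -0.0615, 0.0763]
tool_rot: [-179.0, 1.3, 23.7]
force: [1.3, -6.8, -0.4]
grip_width: 0.0373
```

```bash
python3 - <<'E'
from h import *
o=telemetry.get_obs();print(o['tool_pos'],car(o['tool_pos']),o['tool_rot'],o['force'],o['wrist_torque'],o['grip_width'])
E
```

```text
[ 0.55588374 -0.06154104  0.07630459] [-80.49310826 -82.31268669] [-179.03271946    1.34172676   23.72247134] [ 1.28345739 -6.84364012 -0.44940405] [-1.16117134 -0.23581447  0.07630185] 0.037295572100153884
```

Emit:
{"op": "arm_command", "data": {
  "translation": [
    [0.2, -0.8, 0.02],
    [0.2, -0.8, 0.02],
    [0.2, -0.8, 0.02],
    [0.2, -0.8, 0.02],
    [0.2, -0.8, 0.02],
    [0.2, -0.8, 0.02],
    [0.2, -0.8, 0.02],
    [0.2, -0.8, 0.02],
    [0.2, -0.8, 0.02],
    [0.2, -0.8, 0.02]
  ],
  "twist": [0, 0, 0, 0, 0, 0, 0, 0, 0, 0]
}}

```text
time_s: 51.35
tool_pos: [0.5477, -0.008, 0.0763]
tool_rot: [178.8, 1.3, 22.5]
force: [1.1, -6.6, 0.6]
grip_width: 0.0375
```

```bash
python3 - <<'E'
from h import *
o=telemetry.get_obs();print(o['tool_pos'],car(o['tool_pos']),o['tool_rot'],o['force'],o['wrist_torque'],o['grip_width'])
E
```

```text
[ 0.54772186 -0.00799262  0.07627404] [-80.46130223 -28.14583058] [178.80281442   1.2807163   22.49235665] [ 1.05873076 -6.61447155  0.61620749] [-1.12863905 -0.14371941  0.03231984] 0.03751883657525118
```

Emit:
{"op": "arm_command", "data": {
  "translation": [
    [0.2, -0.8, 0],
    [0.2, -0.8, 0],
    [0.2, -0.8, 0],
    [0.2, -0.8, 0],
    [0.2, -0.8, 0],
    [0.15, -0.5, 0],
    [0, 0, 0]
  ],
  "twist": [0, 0, 0, 0, 0, 0, 0]
}}

```text
time_s: 52.22
tool_pos: [0.5433, 0.0218, 0.0763]
tool_rot: [177.7, 1.4, 21.7]
force: [0.6, 1.3, -0.8]
grip_width: 0.0373
```

```bash
python3 - <<'E'
from h import *
np.set_printoptions(precision=4,suppress=True,linewidth=150)
o=telemetry.get_obs();print(o['tool_pos'],car(o['tool_pos']),o['tool_rot'],o['force'],o['grip_width'])
S=cam('side','s13');T=cam('top','t13')
i=np.hstack([cv2.resize(S['img'][120:195,230:310],None,fx=5,fy=5,interpolation=cv2.INTER_CUBIC),cv2.resize(T['img'][150:225,180:260],None,fx=5,fy=5,interpolation=cv2.INTER_CUBIC)]); cv2.imwrite('pics/n.png',np.clip(1.5*i,0,255).astype('u1'))
E
```

```text
[0.5433 0.0218 0.0763] [-80.3749   1.9706] [177.6846   1.388   21.7396] [ 0.6292  1.2867 -0.8352] 0.037334159698096975
```

View pics/n.png

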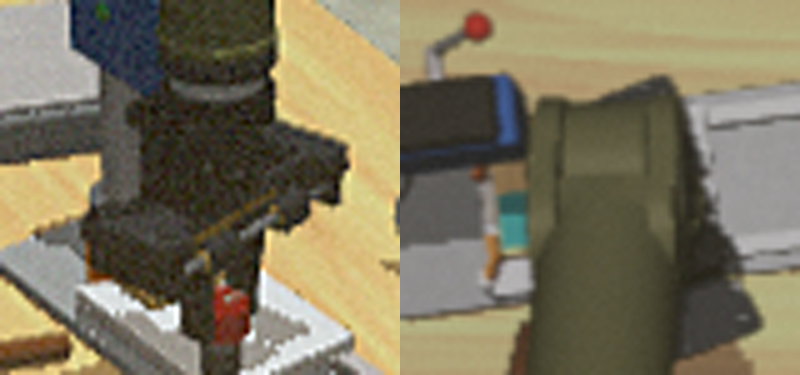

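Emit:
{"op": "arm_command", "data": {
  "translation": [
    [0.15, -0.6, 0],
    [0.15, -0.6, 0],
    [0, 0, 0]
  ],
  "twist": [0, 0, 0]
}}

```text
time_s: 52.7
tool_pos: [0.542, 0.0299, 0.0763]
tool_rot: [177.4, 1.5, 21.6]
force: [-0.5, -0.6, -0.7]
grip_width: 0.0372
```

```bash
python3 - <<'E'
from h import *
o=telemetry.get_obs();print(o['tool_pos'],car(o['tool_pos']),o['tool_rot'],o['force'],o['grip_width'])
E
```

```text
[0.54203458 0.02992845 0.07629465] [-80.34716675  10.19918384] [177.39156585   1.45321626  21.58434901] [-0.45896094 -0.58883009 -0.68937783] 0.037201415323335874
```

Emit:
{"op": "arm_command", "data": {
  "translation": [
    [0, 0, 0],
    [0, 0, 0],
    [0, 0, 0],
    [0, 0, -1],
    [0, 0, -2],
    [0, 0, -2],
    [-1, 2, -0.5],
    [-1.5, 4, 0],
    [-1.5, 4, 0],
    [-1.5, 4, 0]
  ],
  "twist": [0, 0, 0, 0, 0, 0, 0, 0, 0, 0],
  "grip": 80
}}

```text
time_s: 53.95
tool_pos: [0.5427, -0.1197, 0.1421]
tool_rot: [177.5, 1.4, 22.1]
force: [1.1, -0.1, 0.2]
grip_width: 0.0694
```

```bash
python3 - <<'E'
from h import *
np.set_printoptions(precision=4,suppress=True,linewidth=150)
o=telemetry.get_obs();print(o['tool_pos'],o['tool_rot'],o['qpos'])
L=[cam('side') for _ in range(6)]; S=L[0]; m=np.mean([c['img'] for c in L],0); g=m@[.114,.587,.299]; np.save('side_avg2.npy',g)
T=cam('top','t14')
cv2.imwrite('pics/o.png',np.clip(1.5*np.hstack([cv2.resize(m[125:205,235:315].astype('u1'),None,fx=5,fy=5,interpolation=cv2.INTER_CUBIC),cv2.resize(T['img'][150:230,180:260],None,fx=5,fy=5,interpolation=cv2.INTER_CUBIC)]),0,255).astype('u1'))
for z in(.064,): print('expected dot px if aligned', proj(S,[.6044,.1488,z]))
print(g[156:172,262:284].round().astype(int))
for n,c,im,roi in(('s',S,m.astype('u1'),(260,160,300,205)),('t',T,T['img'],(215,175,250,205))):
    h=cv2.cvtColor(im,cv2.COLOR_BGR2HSV); q=cv2.inRange(h,(172,110,40),(179,255,255))|cv2.inRange(h,(0,130,40),(5,255,255)); q[:roi[1]]=0;q[roi[3]:]=0;q[:,:roi[0]]=0;q[:,roi[2]:]=0
    y,x=np.nonzero(q); print(n,x.mean(),y.mean(),len(x),x.min(),x.max(),y.min(),y.max(), onz(c,x.mean(),y.mean(),.084 if n=='s' else .096))
E
```

```text
[ 0.5427 -0.1197  0.1421] [177.5111   1.3746  22.0593] [-19.903   10.6027  30.9277 103.9256  -2.8176  66.7905  33.7788]
expected dot px if aligned [272.0222 165.5852]
[[128 128 128 127 127 127 126 130 139 107  17  75 142 134 132 132 133 134  49  21  25  27]
 [123 130 128 129 128 129 126 130 137 109  11  71 140 132 131 133 136 138  52  23  30  27]
 [116 134 131 128 132 132 134 118 141 107  13 106 138 131 132 132 137 124  54  17  23  29]
 [ 85 140 137 137 138 109  89  75 110 109  16  95 142 135 130 131 137  97  53  21  27  29]
 [ 49 104 102  86  92  67  50  41  74 117  28 102  89 123 136 134 142  92  34  27  27  25]
 [ 42  56  57  47  45  50  48  42  64 124  43  67  80  82 111 141 132  87  30  24  25  29]
 [ 45  49  47  49  50  47  43  42  67 103  42  43  61  53  98 107  90  68  31  31  27  28]
 [ 46  51  50  47  49  65  61  82  73  69  37  40  35  38  61  59  46  40  31  30  31  31]
 [ 44  50  43  64  86  88  76  70  53  39  36  33  31  30  36  38  32  33  36  40  38  39]
 [ 66  62  86  87  89  72  56  47  41  47  36  42  40  40  38  36  36  43  44  42  38  43]
 [ 79  87  90  89  83  50  46  43  41  44  50  44  44  44  44  43  47  42  45  38  43  44]
 [ 62  76  89  90  88  46  32  40  42  47  56  41  46  42  46  47  43  44  44  44  45  42]
 [ 53  57  71  83  88  43  29  35  35  38  46  55  47  43  44  45  43  43  43  43  43  43]
 [ 52  51  52  63  64  40  34  29  33  33  35  41  39  46  43  43  45  44  42  42  44  46]
 [ 51  53  53  47  49  28  29  36  32  34  30  32  34  38  41  40  43  48  42  42  42  45]
 [ 76  76  72  73  68  31  25  30  30  32  32  31  35  31  33  33  36  42  44  50  57  40]]
s 271.0 181.57142857142858 42 267 277 178 186 [0.536 0.03  0.084]
t 233.5735294117647 197.02941176470588 68 229 238 192 201 [0.5416 0.0311 0.096 ]
```

View pics/o.png

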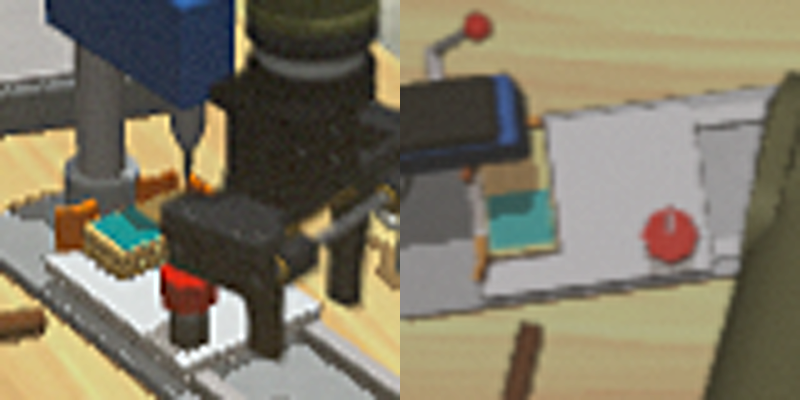

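Emit:
{"op": "arm_command", "data": {
  "translation": [
    [-1, 3, 0],
    [-1.5, 4, 0],
    [-1.5, 4, 0],
    [0, 2, 0],
    [0, 0, 0]
  ],
  "twist": [0, 0, 0, 0, 0]
}}

```text
time_s: 54.92
tool_pos: [0.5582, -0.2463, 0.1469]
tool_rot: [177.7, 1.4, 23.1]
force: [0.4, 0.6, -0.9]
grip_width: 0.0695
```

```bash
python3 - <<'E'
from h import *
np.set_printoptions(precision=4,suppress=True,linewidth=170)
o=telemetry.get_obs();print(o['tool_pos'],o['tool_rot'])
L=[cam('side') for _ in range(6)]; S=L[0]; m=np.mean([c['img'] for c in L],0); g=m@[.114,.587,.299]
print(g[154:178,258:286].round().astype(int)); print(proj(S,[.6044,.1488,.064]))
T=cam('top'); print([(a.round(2),s[4]) for a,s in blobs(m.astype('u1'),(85,90,40),(100,255,255),10)],[(a.round(2),s[4]) for a,s in blobs(T['img'],(85,90,40),(100,255,255),10)])
E
```

```text
[ 0.5582 -0.2463  0.1469] [177.7434   1.4092  23.1009]
[[ 53  44 127 134 130 130 129 130 131 132 134 137 135  51  46  56 109 142 135 129 127 127 124 123 124 125 126 126]
 [ 53  44 112 138 132 130 129 129 129 129 133 134 143  99  29  75 140 140 135 134 129 128 127 126 122 124 126 125]
 [ 56  43 100 125 130 130 128 130 128 129 128 133 141 112  21  77 145 136 134 135 134 130 128 126 125 123 123 124]
 [ 54  42  97 119 126 135 129 131 131 130 129 133 139 109  19  75 142 135 133 134 135 133 131 128 128 125 123 125]
 [ 53  43 100 121 118 137 132 132 135 134 137 122 141 110  20 108 141 133 133 133 134 134 133 131 129 127 125 122]
 [ 51  82 123 123  88 141 141 139 141 110  89  80 109 111  22  99 145 135 134 133 135 134 135 131 132 128 128 126]
 [ 62  80  92  99  55 105 105  92  92  71  56  48  74 121  32 102  91 126 137 135 135 135 134 135 132 131 129 128]
 [ 77  69  66  64  46  61  61  52  54  54  48  47  69 125  47  70  82  82 113 137 137 136 135 135 135 133 131 129]
 [ 63  55  55  54  50  55  53  51  51  52  47  46  68 105  44  45  62  55 101 118 131 137 137 135 134 134 134 130]
 [ 57  55 
[... 1200 characters left out ...]
3  84  83  63  53  67 101 148 148 146 121 123 129 131]
 [145  76  73 114 108  72  78  71 109  62  66  64  76  60  54  68  58  99 150 147 148 157 155 152 149 129 125 127]
 [ 96 126  88  83  79  71  64  50  83  63  85  67  72  65  76 108 155 152 158 155 153 151 151 151 153 149 136 123]
 [ 66  88  70  82  58  71  64  76  64  57  73  64  69  58  90  83 117 145 158 156 153 150 152 151 150 151 150 142]
 [ 53  68  56  74  58 111  63  66  61  82  68  65  65  60  69  55  57 117 165 105 156 152 149 151 151 151 151 151]]
[272.0222 165.5852]
[(array([132.52, 115.95]), np.int32(21)), (array([134.5, 123.4]), np.int32(10)), (array([259.82, 170.25]), np.int32(57))] [(array([203.6 , 193.48]), np.int32(104))]
```

```bash
python3 - <<'E'
from h import *
plan([(.543,.03,.14,25)],3.5)
E
```

```text
"translation": [[1.2, -3.2, 0.1], [1.2, -3.2, 0.1], [1.2, -3.2, 0.1], [1.2, -3.2, 0.1], [1.2, -3.2, 0.1], [1.2, -3.2, 0.1], [1.3, -3.3, 0.1], [1.3, -3.2, 0.0]] "twist": [-0.2, -0.2, -0.2, -0.2, -0.2, -0.2, -0.2, -0.2]
```

Emit:
{"op": "arm_command", "data": {
  "translation": [
    [1.2, -3.2, 0],
    [1.2, -3.2, 0],
    [1.2, -3.2, 0],
    [1.2, -3.2, 0],
    [1.2, -3.2, 0],
    [1.2, -2.8, 0],
    [1.0, -2.0, 0],
    [0, 0, 0],
    [0, 0, 0]
  ],
  "twist": [-0.2, -0.2, -0.2, -0.2, -0.2, -0.2, -0.2, 0, 0]
}}

```text
time_s: 56.4
tool_pos: [0.5477, -0.0119, 0.1381]
tool_rot: [177.8, 1.3, 25.0]
force: [-0.1, 0.1, -0.4]
grip_width: 0.0697
```

```bash
cat >> h.py <<'E'
def rows(target,n=1):
    """exact shift in tilted tool axes (cm) from present pose to target xyz, split in n"""
    from scipy.spatial.transform import Rotation as Ro
    o=telemetry.get_obs(); R=Ro.from_euler('xyz',o['tool_rot'],degrees=True)
    print(o['tool_pos'].round(4),o['tool_rot'].round(1),o['force'].round(1),o['grip_width'].round(4),'shift/row',(R.inv().apply(np.array(target)-o['tool_pos'])*100/n).round(2))
E
python3 -c "
from h import *
rows((.542,.0305,.095),3)"
```

```text
Traceback (most recent call last):
  File "h.py", line 46, in rows
    print(o['tool_pos'].round(4),o['tool_rot'].round(1),o['force'].round(1),o['grip_width'].round(4),'shift/row',(R.inv().apply(np.array(target)-o['tool_pos'])*100/n).round(2))
                                                                            ^^^^^^^^^^^^^^^^^^^^^
AttributeError: 'float' object has no attribute 'round'
```

Emit:
{"op": "arm_command", "data": {
  "translation": [
    [0.5, -1.6, 0],
    [0.5, -1.6, 0],
    [0.3, -0.8, 0],
    [0, 0, 0],
    [0, 0, 0]
  ],
  "twist": [0, 0, 0, 0, 0]
}}

```text
time_s: 57.02
tool_pos: [0.5422, 0.0307, 0.1362]
tool_rot: [177.8, 1.3, 24.8]
force: [0.3, -0.4, 0.6]
grip_width: 0.0697
```

```bash
sed -i "s/o\['grip_width'\].round(4)/round(o['grip_width'],4),o['wrist_torque'].round(2),o['qpos'][6].round(0)/" h.py; python3 -c "
from h import *
rows((.542,.0305,.095),3)"
```

```text
[0.5422 0.0307 0.1362] [177.8   1.3  24.8] [ 0.3 -0.4  0.6] 0.0697 [-0.05  0.03 -0.01] 20.0 shift/row [ 0.02 -0.05  1.37]
```

Emit:
{"op": "arm_command", "data": {
  "translation": [
    [0, 0, 1.4],
    [0, -0.1, 1.5],
    [0, -0.1, 1.4],
    [0, 0, 0.8],
    [0, 0, 0],
    [0, 0, 0]
  ],
  "twist": [0, 0, 0, 0, 0, 0]
}}

```text
time_s: 57.78
tool_pos: [0.5402, 0.0284, 0.0802]
tool_rot: [177.8, 1.4, 24.7]
force: [-0.3, 0.8, -0.7]
grip_width: 0.0697
```

```bash
python3 -c "
from h import *
rows((.542,.0305,.077),1)"
```

```text
[0.5402 0.0284 0.0802] [177.8   1.4  24.7] [-0.3  0.8 -0.7] 0.0697 [-0.   -0.    0.01] 21.0 shift/row [ 0.26 -0.13  0.31]
```

Emit:
{"op": "arm_command", "data": {
  "translation": [
    [0.2, -0.1, 0.3],
    [0.1, 0, 0.1],
    [0, 0, 0]
  ],
  "twist": [0, 0, 0]
}}

```text
time_s: 58.15
tool_pos: [0.5436, 0.0309, 0.0769]
tool_rot: [177.7, 1.3, 24.7]
force: [-0.0, -0.5, -0.0]
grip_width: 0.0697
```

Emit:
{"op": "arm_command", "data": {
  "translation": [
    [0, 0, 0],
    [0, 0, 0],
    [0, 0, 0],
    [0, 0, 0],
    [0, 0, 0]
  ],
  "twist": [0, 0, 0, 0, 0],
  "grip": 10,
  "force": 38
}}

```text
time_s: 58.78
tool_pos: [0.542, 0.03, 0.0772]
tool_rot: [177.8, 1.5, 24.6]
force: [-1.1, 0.9, 3.0]
grip_width: 0.0373
```

Emit:
{"op": "arm_command", "data": {
  "translation": [
    [0, 0, 0.4],
    [0, 0, 0.4],
    [0, 0, 0.4]
  ],
  "twist": [0, 0, 0]
}}

```text
time_s: 59.15
tool_pos: [0.5425, 0.0299, 0.0699]
tool_rot: [177.9, 1.5, 24.6]
force: [-15.6, -0.8, 40.8]
grip_width: 0.037
```

```bash
python3 -c "
from h import *
rows((.542,.0305,.068),1)"
```

```text
[0.5425 0.0299 0.0699] [177.9   1.5  24.6] [-15.6  -0.8  40.8] 0.037 [-0.63  3.64 -0.14] 21.0 shift/row [-0.01 -0.08  0.19]
```

Emit:
{"op": "arm_command", "data": {
  "translation": [
    [0, 0, 0],
    [0, 0, 0.05],
    [0, 0, 0.1],
    [0, 0, 0.1]
  ],
  "twist": [8, 10, 10, 10]
}}

```text
time_s: 59.65
tool_pos: [0.542, 0.0302, 0.0708]
tool_rot: [177.5, -0.1, -14.5]
force: [-3.5, 0.4, 11.1]
grip_width: 0.0371
```

```bash
python3 -c "
from h import *
rows((.542,.0305,.069),1)"
```

```text
[0.542  0.0302 0.0708] [ 1.775e+02 -1.000e-01 -1.450e+01] [-3.5  0.4 11.1] 0.0371 [-0.04  1.5  -0.  ] -16.0 shift/row [-0.01 -0.04  0.18]
```

Emit:
{"op": "arm_command", "data": {
  "translation": [
    [0, 0, 0.15],
    [0, 0, 0.15],
    [0, 0, 0.15],
    [0, 0, 0.1],
    [0, 0, 0.1]
  ],
  "twist": [10, 10, 10, 10, 10]
}}

```text
time_s: 60.28
tool_pos: [0.5429, 0.0302, 0.0704]
tool_rot: [178.6, -1.7, -66.3]
force: [-2.2, -2.0, 6.6]
grip_width: 0.037
```

```bash
python3 -c "
from h import *
rows((.542,.0305,.069),1)"
```

```text
[0.5429 0.0302 0.0704] [178.6  -1.7 -66.3] [-2.2 -2.   6.6] 0.037 [0.28 1.14 0.08] -66.0 shift/row [-0.07  0.07  0.14]
```

Emit:
{"op": "arm_command", "data": {
  "translation": [
    [0, 0, 0],
    [0, 0, 0],
    [0, 0, 0],
    [0, 0, 0]
  ],
  "twist": [0, 0, 0, 0],
  "grip": 75
}}

```text
time_s: 60.78
tool_pos: [0.5437, 0.0305, 0.0695]
tool_rot: [178.7, -1.8, -66.0]
force: [-1.1, -0.1, -0.7]
grip_width: 0.0631
```

Emit:
{"op": "arm_command", "data": {
  "translation": [
    [0, 0, 0],
    [0, 0, 0],
    [0, 0, 0],
    [0, 0, 0],
    [0, 0, 0],
    [0, 0, 0],
    [0, 0, 0],
    [0, 0, 0],
    [0, 0, 0]
  ],
  "twist": [-10, -10, -10, -10, -10, -10, -10, -7, 0]
}}

```text
time_s: 61.9
tool_pos: [0.5436, 0.0313, 0.0683]
tool_rot: [178.0, 1.0, 13.8]
force: [1.2, 0.1, -0.5]
grip_width: 0.0651
```

```bash
python3 -c "
from h import *
rows((.5425,.0302,.071),1)"
```

```text
[0.5436 0.0313 0.0683] [178.    1.   13.8] [ 1.2  0.1 -0.5] 0.0651 [-0.03  0.02 -0.01] 11.0 shift/row [-0.14  0.09 -0.26]
```

Regrip and turn on.

Emit:
{"op": "arm_command", "data": {
  "translation": [
    [-0.1, 0.1, -0.2],
    [0, 0, 0]
  ],
  "twist": [0, 0]
}}

```text
time_s: 62.15
tool_pos: [0.5428, 0.03, 0.0704]
tool_rot: [178.0, 1.0, 13.6]
force: [-0.2, 0.0, 0.1]
grip_width: 0.0652
```

Emit:
{"op": "arm_command", "data": {
  "translation": [
    [0, 0, 0],
    [0, 0, 0],
    [0, 0, 0],
    [0, 0, 0],
    [0, 0, 0]
  ],
  "twist": [0, 0, 0, 0, 0],
  "grip": 10,
  "force": 38
}}

```text
time_s: 62.78
tool_pos: [0.5421, 0.0299, 0.0705]
tool_rot: [178.0, 1.1, 13.5]
force: [-1.0, -1.2, 1.5]
grip_width: 0.0373
```

Emit:
{"op": "arm_command", "data": {
  "translation": [
    [0, 0, 0.1],
    [0, 0, 0.1],
    [0, 0, 0.1],
    [0, 0, 0]
  ],
  "twist": [10, 10, 10, 5]
}}

```text
time_s: 63.28
tool_pos: [0.5421, 0.0301, 0.0704]
tool_rot: [177.8, -0.2, -22.6]
force: [0.4, -1.5, -0.7]
grip_width: 0.0373
```

```bash
python3 -c "
from h import *
rows((.5425,.0302,.071),1)"
```

```text
[0.5421 0.0301 0.0704] [177.8  -0.2 -22.6] [ 0.4 -1.5 -0.7] 0.0373 [-0.02  0.44  0.05] -24.0 shift/row [ 0.03 -0.02 -0.06]
```

Emit:
{"op": "arm_command", "data": {
  "translation": [
    [0, 0, 0],
    [0, 0, 0],
    [0, 0, 0]
  ],
  "twist": [6, 6, 6]
}}

```text
time_s: 63.65
tool_pos: [0.5443, 0.0319, 0.0705]
tool_rot: [178.2, -1.1, -40.6]
force: [3.0, 1.4, -3.9]
grip_width: 0.037
```

```bash
python3 -c "
from h import *
rows((.5425,.0302,.071),1)"
```

```text
[0.5443 0.0319 0.0705] [178.2  -1.1 -40.6] [ 3.   1.4 -3.9] 0.037 [ 0.61 -0.58  1.15] -41.0 shift/row [-0.03  0.25 -0.05]
```

Emit:
{"op": "arm_command", "data": {
  "translation": [
    [0, 0, 0],
    [0, 0, 0],
    [0, 0, 0]
  ],
  "twist": [6, 6, 6]
}}

```text
time_s: 64.03
tool_pos: [0.5501, 0.0343, 0.0706]
tool_rot: [179.2, -2.1, -58.5]
force: [5.1, -1.8, -5.6]
grip_width: 0.0368
```

```bash
python3 -c "
from h import *
rows((.5425,.0302,.071),1)"
```

```text
[0.5501 0.0343 0.0706] [179.2  -2.1 -58.5] [ 5.1 -1.8 -5.6] 0.0368 [-0.28 -0.75  1.12] -59.0 shift/row [-0.04  0.86 -0.03]
```

Emit:
{"op": "arm_command", "data": {
  "translation": [
    [0, 0, 0],
    [0, 0, 0],
    [0, 0, 0],
    [0, 0, 0],
    [0, 0, -1],
    [0, 0, -2],
    [0, 0, -2],
    [0, 0, -1],
    [0, 0, 0]
  ],
  "twist": [0, 0, 0, 0, 0, 0, 0, 0, 0],
  "grip": 85
}}

```text
time_s: 65.15
tool_pos: [0.5503, 0.0366, 0.1342]
tool_rot: [179.3, -2.1, -58.5]
force: [0.4, -0.7, 0.2]
grip_width: 0.0739
```

```bash
python3 -c "
from h import *
rows((.5,-.2,.15),1)
plan([(.53,-.24,.15,-60)],4)"
```

```text
[0.5503 0.0366 0.1342] [179.3  -2.1 -58.5] [ 0.4 -0.7  0.2] 0.0739 [-0.06  0.2   0.05] -61.0 shift/row [17.59 16.66 -0.74]
"translation": [[3.2, 2.3, -0.2], [3.2, 2.3, -0.2], [3.2, 2.3, -0.2], [3.3, 2.3, -0.2], [3.3, 2.3, -0.3], [3.2, 2.2, -0.2], [3.3, 2.3, -0.3]] "twist": [0.2, 0.2, 0.2, 0.2, 0.2, 0.2, 0.2]
```

Emit:
{"op": "arm_command", "data": {
  "translation": [
    [3.2, 2.3, -0.2],
    [3.2, 2.3, -0.2],
    [3.2, 2.3, -0.2],
    [3.3, 2.3, -0.2],
    [3.3, 2.3, -0.2],
    [3.2, 2.2, -0.2],
    [2.5, 1.8, 0],
    [0, 0, 0]
  ],
  "twist": [0, 0, 0, 0, 0, 0, 0, 0]
}}

```text
time_s: 66.15
tool_pos: [0.529, -0.2372, 0.1513]
tool_rot: [178.9, -1.9, -58.3]
force: [-0.5, 0.5, -0.1]
grip_width: 0.0741
```

```bash
python3 - <<'E'
from h import *
np.set_printoptions(precision=4,suppress=True,linewidth=170)
o=telemetry.get_obs();print(o['tool_pos'],o['force'])
L=[cam('side') for _ in range(6)]; S=L[0]; m=np.mean([c['img'] for c in L],0); g=m@[.114,.587,.299]
print(g[160:170,264:280].round().astype(int))
M=[cam('top') for _ in range(6)];T=M[0]; t=np.mean([c['img'] for c in M],0).astype('u1')
print([(a.round(2),s[4]) for a,s in blobs(m.astype('u1'),(85,90,40),(100,255,255),10)],[(a.round(2),s[4]) for a,s in blobs(t,(85,90,40),(100,255,255),10)])
for n,c,im,roi in(('s',S,m.astype('u1'),(255,160,300,205)),('t',T,t,(215,175,250,205))):
    h=cv2.cvtColor(im,cv2.COLOR_BGR2HSV); q=cv2.inRange(h,(172,110,40),(179,255,255))|cv2.inRange(h,(0,130,40),(5,255,255)); q[:roi[1]]=0;q[roi[3]:]=0;q[:,:roi[0]]=0;q[:,roi[2]:]=0
    y,x=np.nonzero(q); print(n,x.mean(),y.mean(),len(x),x.min(),x.max(),y.min(),y.max(), onz(c,x.mean(),y.mean(),.078 if n=='s' else .0894))
print(t[191:203,227:241,1])
# before turning, from t14
b=cv2.imread('pics/t14.png'); print(b[191:203,227:241,1])
E
```

```text
[ 0.529  -0.2372  0.1513] [-0.4643  0.5321 -0.1192]
[[105  88  93  67  58  44  74 122  31 102  92 125 138 134 134 134]
 [ 60  49  51  53  51  43  65 126  45  68  81  80 111 138 136 138]
 [ 49  47  51  52  45  41  63 106  43  44  58  53 102 120 131 137]
 [ 54  51  47  68  64  84  87  94  61  40  40  48  66  90 108 123]
 [ 49  67  89  86  87  90  90  94  89  74  54  43  46  56  78 107]
 [ 84  87  91  90  90  86  89  76  62  76  85  61  42  42  52  63]
 [ 93  90  87  88  88  88  90  68  45  68  93  87  67  46  41  44]
 [ 93  90  90  89  89  86  88  84  80  83  83  83 137 137  46  46]
 [ 70  82  89  87  87  86  86  83  84  80 131 131 151 121  47  45]
 [ 54  63  75  92  87  85  81 133 133 133 155 105  92  75  76  52]]
[(array([182.38, 103.94]), np.int32(16)), (array([132.12, 114.19]), np.int32(16)), (array([259.81, 170.21]), np.int32(58))] [(array([203.52, 193.41]), np.int32(105))]
s 272.47058823529414 180.94117647058823 51 267 278 178 184 [0.5466 0.039  0.078 ]
t 233.3030303030303 196.63636363636363 66 229 238 192 201 [0.5436 0.0326 0.0894]
[[118 118 118 119 117 105  86 101 114 115 117 1
[... 670 characters left out ...]
7 118 116 114 107  87  83 110 113 116 118 117 104]
 [117 118 116 100  74  62  64  67  56  72 100 115 117 106]
 [118 116 101  56  43  46  65  80  45  43  60  92 118 113]
 [117 110  79  44  41  46  66  81  49  42  44  73 114 113]
 [117 101  56  42  42  48  66  80  48  43  44  55  87 112]
 [111  85  45  41  43  48  61  63  45  44  45  45  72 114]
 [109  78  47  42  42  44  46  45  44  45  43  42  63 102]
 [118 105  65  44  44  45  46  44  45  44  44  45  76 116]
 [117 105  61  42  44  42  43  44  46  44  43  53  90 117]
 [118 110  80  44  43  43  44  44  45  41  41  61 102 117]
 [118 110  89  62  48  43  44  42  40  37  51  83 116 118]
 [117 117 112  91  86  69  49  43  53  70  91 103 118 118]]
```

```bash
python3 - <<'E'
from h import *
plan([(.543,-.01,.145,5),(.5425,.03,.138,5)],4)
E
```

```text
"translation": [[-3.0, -2.2, 0.1], [-2.6, -2.7, 0.1], [-2.1, -3.1, 0.1], [-1.5, -3.4, 0.1], [-0.8, -3.6, 0.1], [-0.2, -3.8, 0.2], [0.3, -4.0, 0.7]] "twist": [-10.5, -10.5, -10.5, -10.5, -10.5, -10.5, 0.0]
```

Emit:
{"op": "arm_command", "data": {
  "translation": [
    [-3.0, -2.2, 0.1],
    [-2.6, -2.7, 0.1],
    [-2.1, -3.1, 0.1],
    [-1.5, -3.4, 0.1],
    [-0.8, -3.6, 0.1],
    [-0.2, -3.5, 0.2],
    [0.2, -2.2, 0.2],
    [0, -0.8, 0],
    [0, 0, 0],
    [0, 0, 0]
  ],
  "twist": [-10.5, -10.5, -10.5, -10.5, -10.5, -10.5, 0, 0, 0, 0]
}}

```text
time_s: 68.0
tool_pos: [0.5396, 0.0218, 0.1341]
tool_rot: [177.8, -0.1, 6.6]
force: [-0.1, -0.4, 0.2]
grip_width: 0.0742
```

```bash
python3 -c "
from h import *
rows((.5425,.0302,.138),1)"
```

```text
[0.5396 0.0218 0.1341] [ 1.778e+02 -1.000e-01  6.600e+00] [-0.1 -0.4  0.2] 0.0742 [-0.11  0.08  0.05] 3.0 shift/row [ 0.38 -0.78 -0.42]
```

Emit:
{"op": "arm_command", "data": {
  "translation": [
    [0.3, -0.6, 0.8],
    [0.1, -0.4, 1.5],
    [0, 0, 1.5],
    [0, 0, 1.5],
    [0, 0, 0.5],
    [0, 0, 0],
    [0, 0, 0]
  ],
  "twist": [0, 0, 0, 0, 0, 0, 0]
}}

```text
time_s: 68.88
tool_pos: [0.5424, 0.0276, 0.0706]
tool_rot: [177.7, 0.0, 6.3]
force: [-0.8, 0.3, -0.1]
grip_width: 0.0739
```

```bash
python3 -c "
from h import *
rows((.5425,.0302,.071),1)"
```

```text
[0.5424 0.0276 0.0706] [177.7   0.    6.3] [-0.8  0.3 -0.1] 0.0739 [-0.05  0.07 -0.06] 4.0 shift/row [ 0.04 -0.25 -0.05]
```

Emit:
{"op": "arm_command", "data": {
  "translation": [
    [0, -0.2, 0],
    [0, 0, 0]
  ],
  "twist": [0, 0]
}}

```text
time_s: 69.12
tool_pos: [0.5429, 0.03, 0.0714]
tool_rot: [177.7, -0.1, 6.3]
force: [-0.6, 0.3, 0.3]
grip_width: 0.0738
```

Emit:
{"op": "arm_command", "data": {
  "translation": [
    [0, 0, 0],
    [0, 0, 0],
    [0, 0, 0],
    [0, 0, 0],
    [0, 0, 0]
  ],
  "twist": [0, 0, 0, 0, 0],
  "grip": 10,
  "force": 55
}}

```text
time_s: 69.75
tool_pos: [0.5423, 0.03, 0.0719]
tool_rot: [177.8, -0.0, 6.3]
force: [-2.9, -0.1, 2.7]
grip_width: 0.0366
```

Emit:
{"op": "arm_command", "data": {
  "translation": [
    [0, 0, 0],
    [0, 0, 0]
  ],
  "twist": [5, 5]
}}

```text
time_s: 70.0
tool_pos: [0.5423, 0.03, 0.0721]
tool_rot: [177.7, -0.4, -3.5]
force: [-0.5, -1.6, 1.6]
grip_width: 0.0366
```

```bash
python3 -c "
from h import *
rows((.5425,.0302,.071),1)"
```

```text
[0.5423 0.03   0.0721] [177.7  -0.4  -3.5] [-0.5 -1.6  1.6] 0.0366 [-0.43  0.21  0.52] -6.0 shift/row [ 0.02 -0.03  0.11]
```

Emit:
{"op": "arm_command", "data": {
  "translation": [
    [0, 0, 0],
    [0, 0, 0]
  ],
  "twist": [5, 5]
}}

```text
time_s: 70.25
tool_pos: [0.5424, 0.0305, 0.0723]
tool_rot: [177.7, -0.9, -13.3]
force: [-0.2, 0.7, 0.1]
grip_width: 0.0366
```

```bash
python3 -c "
from h import *
rows((.5425,.0302,.071),1)"
```

```text
[0.5424 0.0305 0.0723] [177.7  -0.9 -13.3] [-0.2  0.7  0.1] 0.0366 [0.13 0.41 1.83] -15.0 shift/row [0.01 0.02 0.13]
```

Emit:
{"op": "arm_command", "data": {
  "translation": [
    [0, 0, 0],
    [0, 0, 0],
    [0, 0, 0],
    [0, 0, 0],
    [0, 0, -1],
    [0, 0, -2],
    [0, 0, -2],
    [0, 0, -1],
    [0, 0, 0]
  ],
  "twist": [0, 0, 0, 0, 0, 0, 0, 0, 0],
  "grip": 85
}}

```text
time_s: 71.38
tool_pos: [0.5429, 0.0327, 0.1358]
tool_rot: [177.8, -1.0, -13.2]
force: [-0.5, 0.2, -0.4]
grip_width: 0.0743
```

Emit:
{"op": "arm_command", "data": {
  "translation": [
    [1, 3, 0],
    [1, 4, 0],
    [1, 4, 0],
    [1, 4, 0],
    [0.5, 4, 0],
    [0, 4, 0],
    [0, 2, 0],
    [0, 0, 0]
  ],
  "twist": [0, 0, 0, 0, 0, 0, 0, 0]
}}

```text
time_s: 72.38
tool_pos: [0.5264, -0.2271, 0.141]
tool_rot: [177.6, -0.5, -13.0]
force: [0.2, -0.1, -0.8]
grip_width: 0.0737
```

```bash
python3 - <<'E'
from h import *
np.set_printoptions(precision=4,suppress=True,linewidth=170)
o=telemetry.get_obs();print(o['tool_pos'],o['force'],o['time_s'])
L=[cam('side') for _ in range(6)]; m=np.mean([c['img'] for c in L],0); g=m@[.114,.587,.299]
print(g[160:170,264:280].round().astype(int))
M=[cam('top') for _ in range(6)]; t=np.mean([c['img'] for c in M],0)
print([(a.round(2),s[4]) for a,s in blobs(m.astype('u1'),(85,90,40),(100,255,255),10)],[(a.round(2),s[4]) for a,s in blobs(t.astype('u1'),(85,90,40),(100,255,255),10)])
print(t[191:203,227:241,1].astype(int))
def ang(im,cx,cy):
    G=im[:,:,1].astype(float);yy,xx=np.mgrid[0:G.shape[0],0:G.shape[1]];r=np.hypot(xx-cx,yy-cy);w=np.clip(G-48,0,None)*(r<3.9)*(r>1.2)
    return np.degrees(np.arctan2((w*(xx-cx)).sum(),-(w*(yy-cy)).sum()))
print('mark cw from up: before',ang(cv2.imread('pics/t14.png'),233.4,196.5),ang(cv2.imread('pics/t12.png'),266.3,192.6),'now',ang(t,233.3,196.6))
E
```

```text
[ 0.5264 -0.2271  0.141 ] [ 0.1533 -0.115  -0.7825] 72.375
[[106  90  91  70  52  46  75 120  33 101  94 126 136 134 135 134]
 [ 57  49  50  49  49  44  66 125  42  66  80  80 110 138 135 136]
 [ 53  50  49  49  48  44  66 107  42  41  60  54 103 119 130 138]
 [ 50  48  48  68  60  84  86  92  59  42  43  48  67  92 109 122]
 [ 49  65  85  87  86  90  90  93  87  75  50  42  45  56  78 106]
 [ 85  88  91  90  87  87  90  74  65  74  86  60  41  42  47  65]
 [ 91  90  89  87  88  91  88  68  46  66  94  88  67  47  41  46]
 [ 92  89  90  87  89  85  88  84  81  85  83  84 136 138  51  45]
 [ 71  84  91  89  86  87  87  85  82  83 132 131 151 122  44  47]
 [ 55  61  75  91  88  82  78 133 132 131 154 104  90  72  75  46]]
[(array([132.81, 116.81]), np.int32(26)), (array([259.92, 170.24]), np.int32(59))] [(array([203.59, 193.45]), np.int32(105))]
[[117 118 118 119 117 104  86 100 113 115 117 118 117 106]
 [117 118 117 114 101  68  47  52  65  79 100 114 118 106]
 [118 117 105  71  52  44  43  43  44  46  58  89 117 114]
 [118 113  87  48  42  43  44  44  44  44  46  75 113 112]
 [118 110  80  47  43  45  45  45  45  45  45  57  89 112]
 [117 102  58  43  44  45  45  50  52  45  45  46  75 114]
 [113  91  49  43  45  45  48  67  83  57  46  42  63 103]
 [117 102  55  43  45  45  47  66  93  86  67  48  74 116]
 [117 105  60  45  45  45  45  48  60  85  96  56  76 116]
 [118 111  83  55  44  44  45  45  45  53  57  49  83 117]
 [117 111  90  61  46  46  45  45  42  43  51  72 102 118]
 [118 117 110  91  75  66  53  50  51  71  91 102 117 119]]
mark cw from up: before 5.853696716620633 0.44328538728488415 now 124.25453442529992
```

```bash
python3 - <<'E'
from h import *
t=np.mean([cam('top')['img'] for _ in range(6)],0)
def line(im,cx,cy):
    G=im[:,:,1].astype(float);yy,xx=np.mgrid[0:G.shape[0],0:G.shape[1]];r=np.hypot(xx-cx,yy-cy);w=np.clip(G-50,0,None)*(r<4.2)
    X=np.c_[xx.ravel(),yy.ravel()];W=w.ravel();mu=(W[:,None]*X).sum(0)/W.sum();C=((X-mu)*W[:,None]).T@(X-mu);v=np.linalg.eigh(C)[1][:,1]
    d=mu-[cx,cy]; v=v*np.sign(v@d); return np.degrees(np.arctan2(v[0],-v[1])).round(1), mu-[cx,cy]
for f in('top0','t1','t11','t12'): 
    try: print(f,line(cv2.imread(f'pics/{f}.png'),266.4,192.6))
    except Exception as e: print(e)
print('t14',line(cv2.imread('pics/t14.png'),233.5,196.5),'now',line(t,233.3,196.4))
E
```

```text
top0 (np.float64(-5.0), array([-0.00784314, -2.20784314]))
t1 (np.float64(-8.4), array([-0.02910798, -2.19624413]))
t11 (np.float64(-8.9), array([-0.01926606, -2.19633028]))
t12 (np.float64(-8.0), array([-0.01818182, -2.20909091]))
t14 (np.float64(2.3), array([ 0.14197531, -2.19753086])) now (np.float64(131.2), array([2.02542624, 1.46953299]))
```

```bash
python3 -c "
from h import *
print(telemetry.get_obs()['time_s']); print(env.sign_off())"
```

```text
73.275
the job is handed in; nothing more can be done
None
```

I stacked the three tags on the carriage and tapped them flush against both fences. I then slid the carriage about 119–120 mm so the dots sit under the drill tip, screwed the knob home in several grips, backed the arm off and handed the job in at 73 s. Only three tags were ever visible.

- **Stack:** partway through, the top tag slid about 4 cm back along its length while I was clear of it. I took this for the announced knock and tapped it flush again. Both taps then stopped at the same places as before, to within about 0.3 mm. After the knob was turned, the teal panel and the top dot had not moved (under 0.3 mm).
- **Dots under the tip:** the side camera put the top dot about 1 mm short of the tip along the travel, uncertain by about 2 mm, so inside the 4 mm allowed. The two cameras disagree by about 4 mm in absolute position, so I compared dot and tip in the side view alone.
- **Screw:** the knob was held about 7 mm down. Its mark had turned roughly 139° by a line fit to it; 137.5° is home. Earlier readings from the mark's centroid gave only about 123°. In the last turn the resistance rose to 1.8 N m and the mark stopped moving, which I read as the end stop.
- **Not checked at the end:** I took no last picture of the bystanders. No move went near them, and the wrist never felt contact away from the carriage. One push on the knob briefly reached 41 N at the wrist, carried by the fingers.

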